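# Load the vulcanising press and crank it shut

### The job

Put every filled mould frame on the bench flat into the tray of the vulcanising press, none lying on another, then push the tray under the platen until it is fully home against the back stop. Take the loose crank, seat it right down on the hex spindle hidden in the well on top of the press and wind it clockwise until the platen is tight on the frames and the screw stops. Leave the press clamped, stand the crank upright in the middle of its cork pad again, and leave the other things on the bench where they are.

Things in the scene. Friction and masses are not known exactly. Their poses are not given: they have to be found in the camera images.
- press: Small bench vulcanising press, fixed. Origin on the bench top under the middle of the platen; its y axis is the feeding direction. A steel bed, 150 mm wide (x) and 12 mm high, runs from y = -350 mm (open loading apron, where the tray starts) to +110 mm, under the platen. Two columns, 26 mm diameter, at x = +-92 mm. A control box, 85 mm high, stands behind at y = 120 to 220 mm.
- rail_mouth (a point): Middle of the mouth of the two side rails, on the bed, 122 mm before the press origin. The rails stand 118 mm apart and 10 mm high above the bed from 98 mm before the origin inwards; their ends flare out to about 145 mm at this point and guide the tray in.
- back_stop (a point): Middle of the face of the back stop that the tray's far edge meets when home, 107 mm beyond the press origin.
- head (a point): Middle of the top of the press head, 160 mm above the bench. The head measures 235 mm (x) by 100 mm (y) and is 45 mm high. The collar of the well stands on it: 80 mm outside, 66 mm bore, 34 mm high.
- spindle (a point): Seat of the crank: flat bottom of the well, 164 mm above the bench, on the vertical spindle axis. The collar's rim is 30 mm higher. A steel hex, 30 mm across flats, rises from here: upright to 18 mm, then a conical tip to 26 mm. Its angle at the start is unknown. The screw is stiff (0.12 N m); clockwise from above lowers the platen 8 mm a turn.
- ram (a joint): How far the ram that carries the platen has come down, in m: 0 to 0.0013 at the start. The steel platen (116 x 200 mm) hangs under it on springs, underside 53 mm above the bench at 0. It meets frames lying in the tray at 0.014, the springs then press it on them, and at 0.0155 the screw comes to a hard stop, 1.75 to 1.95 turns from the start. It stays where it is left.
- tray: Loose aluminium tray 112 mm (x) by 212 mm (y), 0.55 kg, on the bed; origin under its middle. Floor 5 mm thick, inside 100 x 200 mm, rim top 13 mm above the underside. Fully home its origin is over the press origin with axes alike. Four frames fit in one row along y, each with its 60 mm side along x, 52 mm apart. Its T handle points to -y.
- tray_handle (a point): Middle of the upright bar of the tray's T handle: bar 90 mm wide (x), 10 mm thick (y), 34 mm high, 2 to 36 mm above the tray's underside, 155 mm from the tray's origin towards -y. Pushed on from behind, or pinched and pulled. The neck that carries it is 24 mm wide and 10 mm high.
- mould1: Filled aluminium mould frame, a flat block 60 mm (x) by 40 mm (y) by 22 mm high, grey filling, 0.16 kg; origin under its middle. One of two to four alike; absent ones are None.
- mould2: Filled aluminium mould frame, a flat block 60 mm (x) by 40 mm (y) by 22 mm high, grey filling, 0.16 kg; origin under its middle. One of two to four alike; absent ones are None.
- mould3: Filled aluminium mould frame, a flat block 60 mm (x) by 40 mm (y) by 22 mm high, grey filling, 0.16 kg; origin under its middle. One of two to four alike; absent ones are None.
- mould4: Filled aluminium mould frame, a flat block 60 mm (x) by 40 mm (y) by 22 mm high, grey filling, 0.16 kg; origin under its middle. One of two to four alike; absent ones are None.
- crank: Loose steel crank, 0.6 kg, standing on its hub; origin in the middle of the hub's underside, z up, arm along x. Hub 47 to 54 mm across with a hex socket from below, 33 mm across flats (corners at 0, 60, .. degrees from x), 29 mm deep; it slips on the hex at six angles with 12 degrees play either way. Seated, its origin is at the spindle point; not engaged it stands 18 mm higher or more.
- crank_boss (a point): Middle of the crank's square boss, 26 x 26 x 26 mm, sides along the crank's x and y, 65 mm above the crank's origin: the place to carry it by. The arm below it is 20 mm wide, at 40 to 52 mm above the origin, from x = -45 to 73 mm. A round counterweight, 36 mm diameter, hangs on the arm at x = -40 mm, 34 to 58 mm above the origin.
- crank_knob (a point): Middle of the crank's black knob, upright, 25 mm diameter, 45 mm high, 60 mm from the hub's axis along the crank's x, 53 to 98 mm above the crank's origin. It turns freely on the arm, so it can be gripped while the hand goes round.
- pad: Round cork pad, 84 mm diameter, 4 mm thick, fixed on the bench: the crank's place. Origin under its middle.
- hammer: Hammer, 260 mm long, leave alone.
- caliper: Steel caliper, 150 mm, leave alone.
- jar: Green glass jar with steel cap, 60 mm wide, 85 mm high, leave alone.
- lamp: Round brass burner, 72 mm wide, 62 mm high, leave alone.
- coil: Copper ring coil, 84 mm wide, leave alone.
- stake: Steel mushroom stake on a square foot, 60 mm wide, 91 mm high, leave alone.

How it is judged:
By the outcome, as a careful person would: the job done as asked, in the order asked, and still so for the second after the job is handed in, with the robot touching nothing.
Of mould1, mould2, mould3, mould4 only 2 to 4 are there at a start; the rules pass over those that are not, and their reading is None.
At some moment in a run one of mould1, mould2, mould3, mould4 may be knocked a few centimetres aside while the robot is not near it.
It also fails if it takes over 210 s, if anything falls off the work surface, if the arm or the gripper's body presses on something with over 40 N, if the wrist force passes 120 N, or if a joint passes its speed limit or range.

### The arm

A 6-joint arm with a two-finger parallel gripper is mounted at the origin on the work surface. World frame = base frame: x ahead of the robot, y to its left, z up, the work surface at z = 0. Lengths are in m, angles in rad, forces in N, time in s.
With the tool pointing down it reaches from about 0.25 to 0.775 m from the base axis. Payload 4 kg.
Tool frame: the origin (TCP) lies at the very end of the fingers, on their centre line; the grasp point (between the pads) lies 19 mm behind it; x points along the fingers, y is the direction in which the jaws open and shut, and the axes are right-handed (so a half turn about x gives the same grasp; the last joint's range is limited). The gripper opens to 94 mm and grips with 3 to 60 N. Pads are 16 mm wide; open, the fingers measure 119 mm over their backs; the gripper's body (75 mm by 177 mm) begins 78 mm behind the grasp point.
Start: joints at [-1.422, 0.087, 1.371, -0, 1.684, -0.103], TCP at [0.137, -0.533, 0.206] pointing down, gripper open.
Joint ranges: [-3.1, 3.1], [-0.76, 2.03], [0.27, 2.55], [-1.08, 4.22], [0.17, 2.65], [-2.57, 2.57]. Speed limits (rad/s): [2.79, 2.79, 3.14, 3.14, 3.14, 3.14].

### API

Orientations are given as [roll, pitch, yaw] about the fixed x, y, z axes, in that order (R = Rz(yaw) Ry(pitch) Rx(roll)).
In Python, from bench import robot gives the robot as it stands.
- The arm moves only by the tool step_arm, never from a script. Its argument "commands" is a list that holds one entry, the list of rows, each a list of 4 numbers: the shift along the tool's x, y, z as a fraction of full scale, then the turn about the tool's x as a fraction of full scale. A call has 1 to 12 rows; each row is the pose to reach, as a shift and turn from the pose measured when the call began, along the tool's axes at that moment; what a row does not reach only later rows make up. Full scale, the value 1, is 20 cm for a shift and 60 degrees for a turn. A row lasts 1/12 s, in which the tool goes at most 41.7 mm and 7.16 degrees, less where a joint would pass 70% of its speed; a pose out of reach is approached as far as the arm can. A call with a number of a shift or a turn outside -1 to 1 is refused whole. A call with a gripper value outside its range is refused whole. "claw" is the opening in per cent of the stroke, from 0 (shut) to 100 (fully open), set as the call begins (left out, the last holds). The fingers move at their own pace and stop on an object; the grip force is fixed at half the most. Time passes only in rows, so rows that repeat a pose let the fingers close. It gives the time, the measured TCP pose, the force and the opening at its end, in the units of the state.
- robot.get_obs(): the state, without advancing time (a new reading comes with each control period).
- robot.snapshot(name): name is "scene" or "top" or "wrist"; returns a dict with "img" (384x512x3 uint8, red, green, blue), "fx", "fy", "cx", "cy" (pixels), "R" (3x3) and "t" (3): a world point X has camera coordinates R X + t. Camera axes: x right, y down, z forward; pixel columns grow to the right and rows downward; lengths in m; the calibration is good to about 2 mm. A picture is of the moment at which its call begins. There is no depth.
- robot.close_job(): hands the job in, once; it reports no verdict.
The state is a dict: "time": time; "joint_positions": joint angles; "qvel": joint speeds; "joint_torque": joint torques, N m; "tool_pos": TCP position; "ee_rot": TCP orientation; "wrist_force": force on the tool from outside, world axes, zero at the start; "wrist_torque": the same for the moment, N m; "width": finger opening in m.
Only numpy, scipy, OpenCV 4.12 (cv2) and the standard library are available. Lean on these libraries where they do the work, as an engineer would, in place of code of your own. Each camera call takes 0.05 s, during which the arm holds its last target. There are 200 camera calls.

## Working session

There is one attempt and no reset: what is moved stays moved. The work goes in short steps, Python scripts to look and compute and a tool call to move; the robot and the scene stay as the last step left them, time stands still between calls to the robot, and variables do not carry over. Pictures are saved under pics/ and viewed, about 12 in all and at most 16, crops included, and the job is handed in when it is done.

Besides the shell and the picture viewer there is one more tool, called as a command line: name --argument value ..., lists and objects as JSON in quotes. step_arm: Moves the arm, as the interface text tells. Its arguments: {"type":"object","properties":{"commands":{"type":"array","items":{"type":"array","items":{"type":"array","items":{"type":"number","minimum":-1,"maximum":1}}}},"claw":{"type":"number"}},"required":["commands"]}

```bash
ls; mkdir -p pics
cat > h.py <<'E'
import numpy as np, cv2
from bench import robot
def snap(n,f=None):
    s=robot.snapshot(n)
    if f: cv2.imwrite('pics/'+f,cv2.cvtColor(s['img'],cv2.COLOR_RGB2BGR))
    return s
def ray(s,u,v,z):
    R=np.array(s['R']);t=np.array(s['t']).ravel()
    c=-R.T@t; d=R.T@np.array([(u-s['cx'])/s['fx'],(v-s['cy'])/s['fy'],1])
    return c+d*(z-c[2])/d[2]
def proj(s,X):
    p=np.array(s['R'])@np.array(X,float)+np.array(s['t']).ravel()
    return np.array([s['fx']*p[0]/p[2]+s['cx'],s['fy']*p[1]/p[2]+s['cy']])
E
python3 - <<'E'
from h import *
a=snap('top');b=snap('scene')
for n,s in (('top',a),('scene',b)):
    im=cv2.cvtColor(s['img'],cv2.COLOR_RGB2BGR)
    cv2.imwrite(f'pics/{n}0.png',cv2.resize(im,(800,600),interpolation=cv2.INTER_CUBIC))
    np.savez(f'{n}0.npz',**s)
    print(n,s['fx'],s['cx'],s['cy'],-np.array(s['R']).T@np.array(s['t']).ravel());print(np.round(s['R'],3))
o=robot.get_obs();print(o)
E
```

```text
pics
top 348.0024322112208 254.6802059747287 192.75019546291716 [ 0.24687056 -0.05290886  1.34954681]
[[-0.003 -1.    -0.005]
 [-0.978  0.004 -0.207]
 [ 0.207  0.004 -0.978]]
scene 396.05472787329074 259.8392198638666 189.0857388295098 [ 1.37620338 -0.20136988  0.8097102 ]
[[ 0.169  0.985 -0.015]
 [ 0.624 -0.119 -0.772]
 [-0.763  0.121 -0.635]]
{'time': 0.1, 'joint_positions': array([-1.42208531e+00,  8.78921484e-02,  1.37208744e+00, -2.89388018e-05,
        1.68359501e+00, -1.03099601e-01]), 'qvel': array([ 0.00016974, -0.00249325, -0.00343416,  0.00022221, -0.00018755,
       -0.00011042]), 'joint_torque': array([ 1.81412750e-03, -3.41253841e+01, -3.03300798e+01,  7.19826878e-02,
        3.04357661e-02, -9.92527430e-05]), 'tool_pos': array([ 0.1369498 , -0.53217122,  0.20442314]), 'ee_rot': array([-1.65938526,  1.56881418,  1.73401478]), 'wrist_force': array([-0.1523021 , -0.00286068,  0.06343366]), 'wrist_torque': array([0.02612153, 0.01158727, 0.02742579]), 'width': 0.09402213472625422}
```

View pics/top0.png

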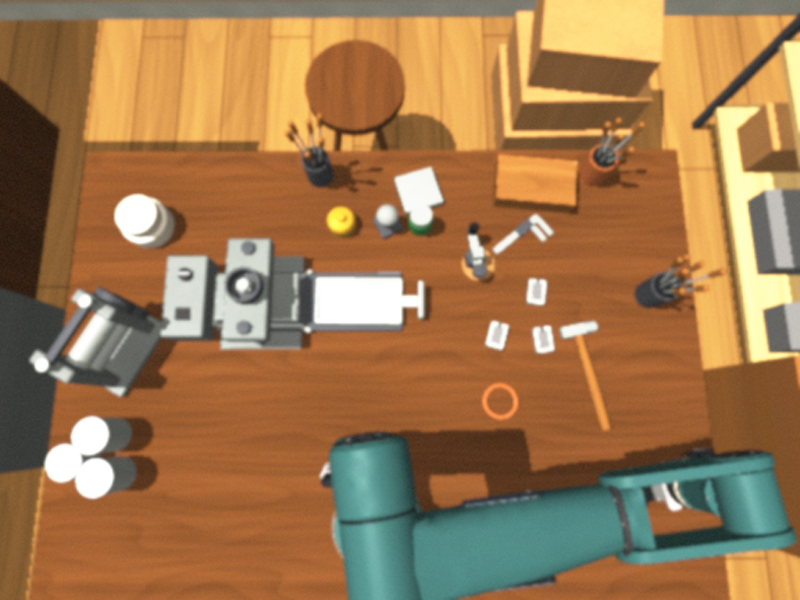

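View pics/scene0.png

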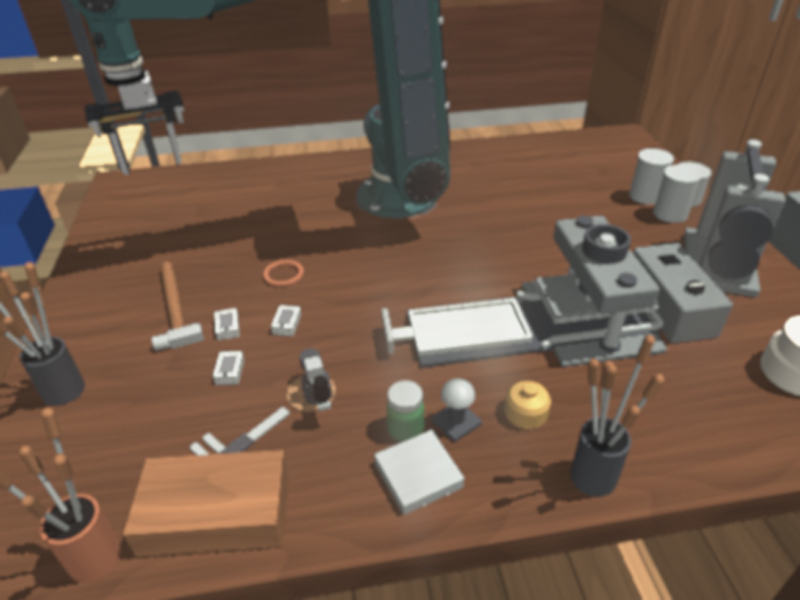

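Top view: three frames at about (497,335), (543,340) and (537,292) in the 800 px picture, the crank on its pad at (478,265) with the knob towards +x, the tray at (357,301) with its handle at (421,300), and the well at (243,285). The scene view agrees.

Run:
```python
from h import *
s=dict(np.load('top0.npz')); im=s['img']; hsv=cv2.cvtColor(im,cv2.COLOR_RGB2HSV)
m=((hsv[...,1]<60)&(hsv[...,2]>150)).astype(np.uint8)
n,l,st,c=cv2.connectedComponentsWithStats(m)
for i in range(1,n):
    if st[i,4]<60: continue
    p=cv2.findContours((l==i).astype(np.uint8),0,2)[0][0]
    r=cv2.minAreaRect(p); b=cv2.boxPoints(r)
    z=0.022 if st[i,4]<400 else 0.025
    w=np.array([ray(s,*q,z)[:2] for q in b]); 
    print(st[i,4],c[i].round(1),'ctr',w.mean(0).round(3),'box',w.round(3).tolist())
k=.64
for nm,u,v,z in [('well rim',243,285,.194),('handle',421,300,.048),('pad',478,265,.004),('knob',474,230,.1),('crankhub',478,262,.05),('jar',421,215,.085),('stake',387,216,.09),('head corners',229,239,.16),('',270,239,.16),('',266,341,.16),('',224,340,.16)]:
    print(nm,ray(s,u*k,v*k,z)[:2].round(3))
```

```text
764 [267.8 124.4] ctr [ 0.804 -0.106] box [[0.858, -0.034], [0.893, -0.135], [0.749, -0.177], [0.714, -0.078]]
252 [475.5 155.3] ctr [ 0.673 -0.926] box [[0.837, -0.915], [0.841, -0.944], [0.509, -0.936], [0.506, -0.909]]
535 [498.1 145.7] ctr [ 0.717 -1.019] box [[0.819, -0.997], [0.826, -1.042], [0.615, -1.04], [0.608, -0.996]]
769 [ 89.  139.6] ctr [0.751 0.617] box [[0.754, 0.707], [0.846, 0.629], [0.746, 0.527], [0.656, 0.605]]
136 [246.8 137. ] ctr [ 0.757 -0.016] box [[0.754, 0.02], [0.794, -0.019], [0.76, -0.051], [0.72, -0.013]]
135 [345. 145.] ctr [ 0.721 -0.409] box [[0.733, -0.372], [0.76, -0.4], [0.709, -0.445], [0.682, -0.418]]
99 [323.9 154.4] ctr [ 0.683 -0.324] box [[0.666, -0.287], [0.717, -0.348], [0.7, -0.36], [0.649, -0.299]]
140 [304.3 159.3] ctr [ 0.664 -0.247] box [[0.701, -0.224], [0.707, -0.258], [0.627, -0.27], [0.62, -0.236]]
1448 [154.3 189.5] ctr [0.551 0.347] box [[0.412, 0.409], [0.698, 0.415], [0.69, 0.281], [0.405, 0.281]]
1170 [117.8 188.4] ctr [0.546 0.489] box [[0.446, 0.538], [0.654, 0.541], [0.645, 0.439], [0.438, 0.439]]
79 [155. 182.] ctr [0.5
[... 895 characters left out ...]
[0.468, -0.422], [0.403, -0.429], [0.396, -0.383]]
113 [ 25.3 231.1] ctr [0.381 0.83 ] box [[0.385, 0.863], [0.412, 0.839], [0.376, 0.798], [0.349, 0.821]]
79 [ 40.  239.3] ctr [0.354 0.772] box [[0.351, 0.799], [0.379, 0.784], [0.356, 0.746], [0.328, 0.761]]
1470 [ 52.8 293.5] ctr [0.147 0.682] box [[0.139, 0.804], [0.267, 0.688], [0.153, 0.559], [0.03, 0.676]]
202 [427.9 317. ] ctr [ 0.066 -0.672] box [[0.088, -0.634], [0.108, -0.691], [0.043, -0.71], [0.023, -0.654]]
well rim [0.529 0.291]
handle [ 0.525 -0.104]
pad [ 0.625 -0.253]
knob [ 0.686 -0.232]
crankhub [ 0.62  -0.246]
jar [ 0.731 -0.105]
stake [ 0.727 -0.021]
head corners [0.646 0.34 ]
 [0.645 0.245]
 [0.41  0.243]
 [0.412 0.336]
```

```bash
cat >> h.py <<'E'
from scipy.spatial.transform import Rotation as Ro
def plan(*tgts):
    """print tool-axis fractions from now to each (x,y,z[,jaw yaw deg])"""
    o=robot.get_obs(); R=Ro.from_euler('xyz',o['ee_rot']).as_matrix(); p=o['tool_pos']
    jy=np.degrees(np.arctan2(R[1,1],R[0,1]))
    print('t',round(o['time'],2),'p',p.round(4),'jaw',jy.round(1),'w',round(o['width'],4),'F',o['wrist_force'].round(1),'j',o['joint_positions'].round(2))
    for T in tgts:
        d=R.T@(np.array(T[:3])-p)/.2; a=0
        if len(T)>3:
            a=(T[3]-jy+90)%180-90; a=-a/60  # tool x points down
        print('  ->',T,d.round(3),round(a,3))
    return R,p
E
python3 - <<'E'
from h import *
R,p=plan((.30,-.40,.28,0),(.445,-.29,.25,-15))
print(R.round(3))
E
```

```text
t 0.1 p [ 0.1369 -0.5322  0.2044] jaw -75.6 w 0.094 F [-0.2 -0.   0.1] j [-1.42  0.09  1.37 -0.    1.68 -0.1 ]
  -> (0.3, -0.4, 0.28, 0) [-0.377 -0.438 -0.954] -1.26
  -> (0.445, -0.29, 0.25, -15) [-0.226 -0.789 -1.793] -1.01
[[-0.     0.249 -0.968]
 [ 0.002 -0.968 -0.249]
 [-1.    -0.002 -0.   ]]
```

step_arm --commands '[[[-0.3, -0.1, -0.2, -0.11], [-0.3, -0.2, -0.4, -0.22], [-0.3, -0.3, -0.6, -0.33], [-0.3, -0.4, -0.8, -0.44], [-0.3, -0.44, -0.95, -0.55], [-0.3, -0.44, -0.95, -0.66], [-0.3, -0.44, -0.95, -0.77], [-0.3, -0.44, -0.95, -0.88], [-0.3, -0.44, -0.95, -1], [-0.3, -0.44, -0.95, -1]]]'

```text
time: 0.93
tool_pos: [0.2992, -0.3993, 0.2641]
ee_rot: [-2.572, 1.568, 1.872]
wrist_force: [-0.7, -0.2, -0.3]
width: 0.0939
```

Run:
```python
from h import *
plan((.46,-.34,.28,0))
```

```text
t 0.93 p [ 0.2992 -0.3993  0.2641] jaw -15.4 w 0.0939 F [-0.7 -0.2 -0.3] j [-1.04 -0.03  1.37  0.    1.8  -0.77]
  -> (0.46, -0.34, 0.28, 0) [-0.08   0.696 -0.5  ] -0.257
```

step_arm --commands '[[[-0.1, 0.17, -0.12, 0], [-0.15, 0.34, -0.25, 0], [-0.2, 0.5, -0.37, 0], [-0.2, 0.65, -0.5, 0], [-0.2, 0.7, -0.5, 0], [-0.2, 0.7, -0.5, 0], [-0.2, 0.7, -0.5, 0]]]'

```text
time: 1.52
tool_pos: [0.4608, -0.34, 0.3031]
ee_rot: [-2.226, 1.566, 2.217]
wrist_force: [-0.8, 0.3, 0.2]
width: 0.0939
```

Run:
```python
from h import *
plan()
s=snap('wrist','w1.png'); np.savez('w1.npz',**s)
print(s['fx'],-np.array(s['R']).T@np.array(s['t']).ravel()); print(np.round(s['R'],2))
```

```text
t 1.52 p [ 0.4608 -0.34    0.3031] jaw -15.5 w 0.0939 F [-0.8  0.3  0.2] j [-0.74  0.14  1.12  0.    1.89 -0.46]
265.2369126927842 [ 0.4830769  -0.26259885  0.48177605]
[[ 0.96 -0.27 -0.  ]
 [-0.26 -0.93  0.27]
 [-0.08 -0.26 -0.96]]
```

View pics/w1.png

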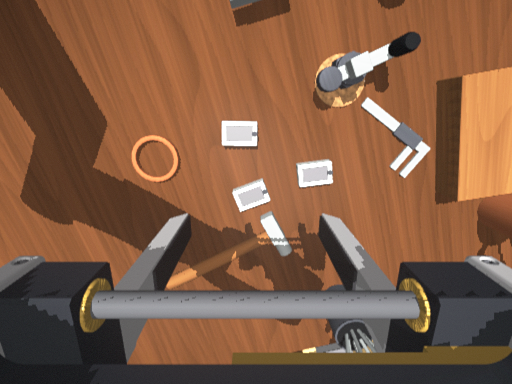

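Wrist view: frames at (239,133), (315,173) and (251,195), each with a small dark notch on one end. The crank's boss is at about (330,78), its knob at (404,44), and the pad's centre at (340,80).

```bash
cat >> h.py <<'E'
def moulds(s,z=.022,roi=None):
    hsv=cv2.cvtColor(s['img'],cv2.COLOR_RGB2HSV)
    m=((hsv[...,1]<45)&(hsv[...,2]>185)).astype(np.uint8)
    out=[]
    for p in cv2.findContours(m,0,2)[0]:
        # world-plane contour
        w=np.array([ray(s,*q[0],z)[:2] for q in p],np.float32)*1000
        if len(w)<8: continue
        (cx,cy),(a,b),th=cv2.minAreaRect(w)
        if a<b: a,b,th=b,a,th+90
        th=(th+90)%180-90
        if 50<a<75 and 32<b<60: out.append((cx/1e3,cy/1e3,th,a,b)); print('mould',np.round([cx,cy,th,a,b],1),p.reshape(-1,2).mean(0).round())
    return out
E
python3 - <<'E'
from h import *
s=dict(np.load('w1.npz')); ms=moulds(s)
for u,v,z,n in [(340,80,.004,'pad'),(330,78,.082,'boss'),(404,44,.102,'knob')]: print(n,ray(s,u,v,z).round(3))
m=sorted(ms,key=lambda q:q[0])
plan(*[(q[0],q[1],.10,q[2]) for q in ms])
E
```

```text
mould [ 435.8 -401.6    6.    60.5   45. ] [251. 195.]
mould [ 556.9 -392.3   -8.    60.    44.1] [318. 173.]
mould [ 447.2 -289.9  -15.5   60.7   40.2] [245. 131.]
pad [ 0.634 -0.252  0.004]
boss [ 0.596 -0.247  0.082]
knob [ 0.69  -0.234  0.102]
t 1.57 p [ 0.4601 -0.3404  0.3034] jaw -15.5 w 0.0939 F [ 0.   0.1 -0.6] j [-0.74  0.14  1.12  0.    1.89 -0.47]
  -> (0.43582269287109376, -0.4016466369628906, 0.1, 6.006834506988525) [ 1.016 -0.031  0.331] -0.359
  -> (0.556879638671875, -0.3922905578613281, 0.1, -8.012451171875) [1.015 0.539 0.123] -0.125
  -> (0.44718798828125, -0.289880126953125, 0.1, -15.488815307617188) [ 1.018 -0.126 -0.223] -0.001
```

step_arm --commands '[[[0.15, -0.07, -0.1, 0], [0.3, -0.12, -0.22, 0], [0.5, -0.12, -0.22, 0], [0.7, -0.12, -0.22, 0], [0.85, -0.12, -0.22, 0], [1, -0.12, -0.22, 0], [1, -0.12, -0.22, 0], [1, -0.12, -0.22, 0]]]'

```text
time: 2.23
tool_pos: [0.446, -0.2908, 0.1024]
ee_rot: [-2.088, 1.562, 2.351]
wrist_force: [0.7, -0.0, 0.5]
width: 0.094
```

Run:
```python
from h import *
plan((.447,-.290,.006,-15.5))
s=snap('wrist'); moulds(s)
```

```text
t 2.23 p [ 0.446  -0.2908  0.1024] jaw -15.7 w 0.094 F [ 0.7 -0.   0.5] j [-0.68  0.1   1.57  0.    1.49 -0.41]
  -> (0.447, -0.29, 0.006, -15.5) [ 0.482  0.007 -0.003] -0.003
mould [ 446.9 -287.4  -15.7   59.7   43.6] [256. 187.]
```

step_arm --commands '[[[0.15, 0.005, 0, 0], [0.3, 0.005, 0, 0], [0.4, 0.005, 0, 0], [0.48, 0.005, 0, 0], [0.48, 0.005, 0, 0], [0.48, 0.005, 0, 0]]]'

```text
time: 2.78
tool_pos: [0.4493, -0.293, 0.011]
ee_rot: [-3.129, 1.57, 1.309]
wrist_force: [0.1, -0.1, 0.4]
width: 0.0941
```

step_arm --commands '[[[0, 0, 0, 0], [0, 0, 0, 0], [0, 0, 0, 0], [0, 0, 0, 0], [0, 0, 0, 0], [0, 0, 0, 0], [-0.2, 0, 0, 0], [-0.4, 0, 0, 0], [-0.6, 0, 0, 0], [-0.75, 0, 0, 0], [-0.75, 0, 0, 0]]]' --claw 0

```text
time: 3.7
tool_pos: [0.4527, -0.2957, 0.1693]
ee_rot: [1.248, 1.556, -0.597]
wrist_force: [1.2, -1.2, -0.7]
width: 0.0598
```

Run:
```python
from h import *
plan((.527,.103,.16,0),(.52,-.09,.16,0))
```

```text
t 3.7 p [ 0.4527 -0.2957  0.1693] jaw -15.7 w 0.0598 F [ 1.2 -1.2 -0.7] j [-0.68  0.07  1.47  0.    1.6  -0.41]
  -> (0.527, 0.103, 0.16, 0) [ 0.034 -0.183 -2.02 ] -0.262
  -> (0.52, -0.09, 0.16, 0) [ 0.042  0.045 -1.081] -0.262
```

step_arm --commands '[[[0, 0, -0.2, -0.1], [0, 0.02, -0.4, -0.2], [0.04, 0.04, -0.6, -0.26], [0.04, 0.04, -0.8, -0.26], [0.04, 0.04, -1, -0.26], [0.04, 0.04, -1, -0.26], [0.04, 0.04, -1, -0.26]]]'

```text
time: 4.28
tool_pos: [0.5143, -0.1031, 0.1584]
ee_rot: [0.895, 1.559, -0.673]
wrist_force: [0.4, -0.6, -2.2]
width: 0.0598
```

Run:
```python
from h import *
plan((.527,.103,.10,0))
s=snap('wrist','w2.png'); np.savez('w2.npz',**s)
hsv=cv2.cvtColor(s['img'],cv2.COLOR_RGB2HSV)
m=((hsv[...,1]<45)&(hsv[...,2]>185)).astype(np.uint8)
for p in cv2.findContours(m,0,2)[0]:
    if cv2.contourArea(p)<1000: continue
    w=np.array([ray(s,*q[0],.025)[:2] for q in p],np.float32); r=cv2.minAreaRect(w); print(cv2.contourArea(p),r,cv2.boundingRect(p))
```

```text
t 4.28 p [ 0.5143 -0.1031  0.1584] jaw 0.2 w 0.0598 F [ 0.4 -0.6 -2.2] j [-0.3   0.04  1.52 -0.    1.58 -0.31]
  -> (0.527, 0.103, 0.1, 0) [ 0.285  0.064 -1.033] 0.003
1672.0 ((0.5161400437355042, -0.1678866147994995), (0.07020974159240723, 0.1091209352016449), 89.90890502929688) (211, 202, 88, 51)
14011.0 ((0.5338408946990967, -0.005256809294223785), (0.18113094568252563, 0.11153833568096161), 89.3174057006836) (219, 0, 110, 174)
```

View pics/w2.png

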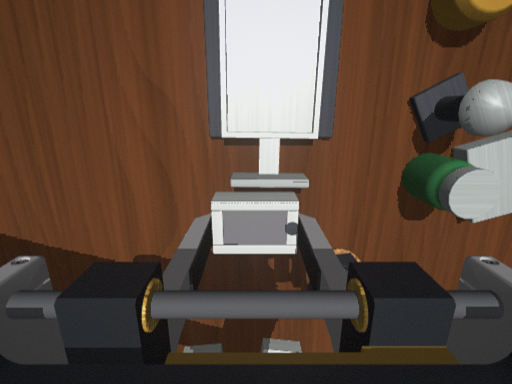

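Wrist view: the frame sits square between the jaws. The tray's near rim runs (219,138)–(320,138), the neck is at (269,155) and the handle's top edge runs (232..308,175).

Run:
```python
from h import *
s=dict(np.load('w2.npz'))
for u,v,z in [(219,137,.025),(320,137,.025),(229,10,.025),(329,10,.025),(232,175,.048),(307,176,.048),(212,196,.153+.02),(297,196,.173),(213,250,.16),(296,250,.16)]: print(u,v,ray(s,u,v,z).round(4))
print(proj(s,(.514,-.103,.17)))
```

```text
219 137 [ 0.4748 -0.0528  0.025 ]
320 137 [ 0.592  -0.0527  0.025 ]
229 10 [0.4896 0.0752 0.025 ]
329 10 [0.5919 0.0758 0.025 ]
232 175 [ 0.4906 -0.0924  0.048 ]
307 176 [ 0.5747 -0.0936  0.048 ]
212 196 [ 0.4868 -0.0753  0.173 ]
297 196 [ 0.542  -0.0754  0.173 ]
213 250 [ 0.4837 -0.1221  0.16  ]
296 250 [ 0.5456 -0.1223  0.16  ]
[253.85746323 232.63398108]
```

step_arm --commands '[[[0, 0.05, -0.2, 0], [0, 0.09, -0.4, 0], [0, 0.09, -0.6, 0], [0.1, 0.09, -0.8, 0], [0.2, 0.09, -1, 0], [0.3, 0.09, -1, 0], [0.3, 0.09, -1, 0], [0.3, 0.09, -1, 0]]]'

```text
time: 5.0
tool_pos: [0.5314, 0.0933, 0.0953]
ee_rot: [0.48, 1.56, -1.091]
wrist_force: [0.1, -0.2, -1.6]
width: 0.0595
```

Run:
```python
from h import *
plan((.533,.102,.025,0))
```

```text
t 5.0 p [0.5314 0.0933 0.0953] jaw -0.0 w 0.0595 F [ 0.1 -0.2 -1.6] j [ 0.08  0.11  1.57 -0.01  1.46  0.08]
  -> (0.533, 0.102, 0.025, 0) [ 0.351  0.006 -0.047] -0.001
```

step_arm --commands '[[[0.1, 0.01, -0.05, 0], [0.2, 0.01, -0.05, 0], [0.3, 0.01, -0.05, 0], [0.35, 0.01, -0.05, 0], [0.35, 0.01, -0.05, 0], [0.35, 0.01, -0.05, 0], [0.35, 0.01, -0.05, 0]]]'

```text
time: 5.58
tool_pos: [0.5353, 0.1009, 0.0269]
ee_rot: [0.665, 1.558, -0.909]
wrist_force: [-0.1, -0.9, 0.2]
width: 0.0597
```

step_arm --commands '[[[0, 0, 0, 0], [0, 0, 0, 0], [0, 0, 0, 0], [-0.1, 0, 0, 0], [-0.3, 0, 0, 0], [-0.5, 0, 0, 0], [-0.6, 0, 0.2, 0], [-0.7, 0, 0.4, 0], [-0.7, 0, 0.6, 0], [-0.7, 0, 0.8, 0], [-0.7, 0, 1, 0], [-0.7, 0, 1, 0]]]' --claw 72

```text
time: 6.58
tool_pos: [0.5332, -0.1045, 0.1692]
ee_rot: [0.531, 1.554, -1.05]
wrist_force: [0.1, 0.4, -0.3]
width: 0.0678
```

Run:
```python
from h import *
plan((.557,-.395,.12,-8),(.436,-.404,.12,6))
s=snap('wrist','w3.png'); np.savez('w3.npz',**s); moulds(s); moulds(s,.039)
```

```text
t 6.58 p [ 0.5332 -0.1045  0.1692] jaw -0.6 w 0.0678 F [ 0.1  0.4 -0.3] j [-0.29  0.07  1.46 -0.01  1.6  -0.28]
  -> (0.557, -0.395, 0.12, -8) [0.268 0.133 1.447] 0.123
  -> (0.436, -0.404, 0.12, 6) [ 0.264 -0.472  1.499] -0.11
```

View pics/w3.png

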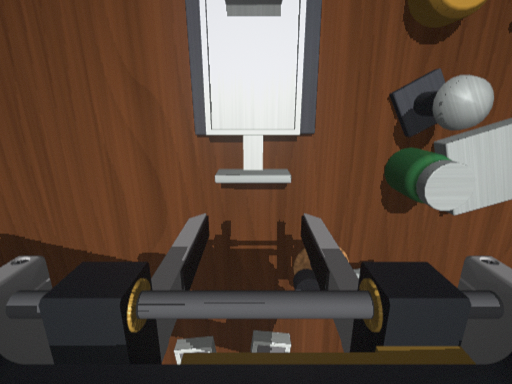

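Wrist view: the first frame lies square in the tray at (253,5); the other two still appear at the lower edge, near (195,350) and (270,345).

step_arm --commands '[[[-0.2, 0, 0.2, 0], [-0.3, 0, 0.4, 0], [-0.3, 0.02, 0.6, 0], [-0.3, 0.04, 0.8, 0], [-0.3, 0.06, 1, 0.12], [-0.3, 0.06, 1, 0.12], [-0.3, 0.06, 1, 0.12]]]' --claw 100

```text
time: 7.22
tool_pos: [0.543, -0.3026, 0.23]
ee_rot: [0.71, 1.558, -0.998]
wrist_force: [0.1, 0.9, -0.2]
width: 0.0942
```

Run:
```python
from h import *
s=snap('wrist'); m=moulds(s)
plan((.557,-.395,.12,-8))
```

```text
mould [ 441.3 -398.2    5.6   54.6   45.4] [203. 235.]
mould [ 557.5 -390.3   -8.1   59.3   46.1] [280. 218.]
t 7.27 p [ 0.5431 -0.3004  0.2303] jaw -7.7 w 0.0942 F [0.5 0.3 0.1] j [-0.59  0.24  1.15 -0.    1.74 -0.46]
  -> (0.557, -0.395, 0.12, -8) [0.556 0.128 0.455] 0.005
```

step_arm --commands '[[[0.1, 0.06, 0.2, 0], [0.2, 0.12, 0.38, 0], [0.3, 0.13, 0.45, 0], [0.45, 0.13, 0.45, 0], [0.6, 0.13, 0.45, 0], [0.75, 0.13, 0.45, 0], [0.9, 0.13, 0.45, 0], [0.9, 0.13, 0.45, 0], [0.9, 0.13, 0.45, 0]]]'

```text
time: 8.02
tool_pos: [0.5577, -0.391, 0.0493]
ee_rot: [0.706, 1.565, -0.997]
wrist_force: [-0.1, -0.8, -0.3]
width: 0.0938
```

Run:
```python
from h import *
s=snap('wrist'); m=moulds(s)
plan((.557,-.394,.006,-8))
```

```text
mould [ 439.4 -394.8    6.1   66.9   33.1] [113. 231.]
mould [ 557.  -390.8   -7.7   59.5   44.4] [257. 203.]
t 8.07 p [ 0.559  -0.3927  0.0522] jaw -7.6 w 0.0938 F [ 0.6 -1.8  0. ] j [-0.69  0.44  1.24 -0.    1.45 -0.56]
  -> (0.557, -0.394, 0.006, -8) [ 0.231 -0.011  0.006] 0.007
```

step_arm --commands '[[[0.12, 0, 0, 0], [0.23, 0, 0, 0], [0.23, 0, 0, 0], [0.23, 0, 0, 0]]]'

```text
time: 8.4
tool_pos: [0.5601, -0.3927, 0.0079]
ee_rot: [0.871, 1.558, -0.83]
wrist_force: [1.1, -0.6, -0.0]
width: 0.0942
```

step_arm --commands '[[[0, 0, 0, 0], [0, 0, 0, 0], [0, 0, 0, 0], [0, 0, 0, 0], [0, 0, 0, 0], [-0.2, 0, 0, 0], [-0.4, 0, -0.1, 0], [-0.6, 0, -0.3, -0.13], [-0.7, 0, -0.5, -0.13], [-0.7, -0.05, -0.7, -0.13], [-0.7, -0.1, -0.9, -0.13], [-0.7, -0.1, -0.95, -0.13]]]' --claw 0

```text
time: 9.4
tool_pos: [0.5641, -0.1974, 0.1483]
ee_rot: [0.893, 1.556, -0.671]
wrist_force: [-0.8, -1.0, -0.5]
width: 0.0177
```

Run:
```python
from h import *
plan((.533,.052,.12,0))
```

```text
t 9.4 p [ 0.5641 -0.1974  0.1483] jaw 0.4 w 0.0177 F [-0.8 -1.  -0.5] j [-0.43  0.2   1.36 -0.    1.57 -0.44]
  -> (0.533, 0.052, 0.12, 0) [ 0.129 -0.148 -1.249] 0.007
```

Run:
```python
from h import *
s=snap('top','t2.png'); a=cv2.imread('pics/t2.png')[110:300,200:430]; cv2.imwrite('pics/t2c.png',cv2.resize(a,(690,570)))
moulds(s); plan()
```

```text
mould [ 721.9 -408.1   41.5   66.    38.8] [344. 145.]
t 9.45 p [ 0.5642 -0.1931  0.148 ] jaw 0.6 w 0.0133 F [0.3 2.3 0.4] j [-0.42  0.2   1.36 -0.    1.57 -0.44]
```

View pics/t2c.png

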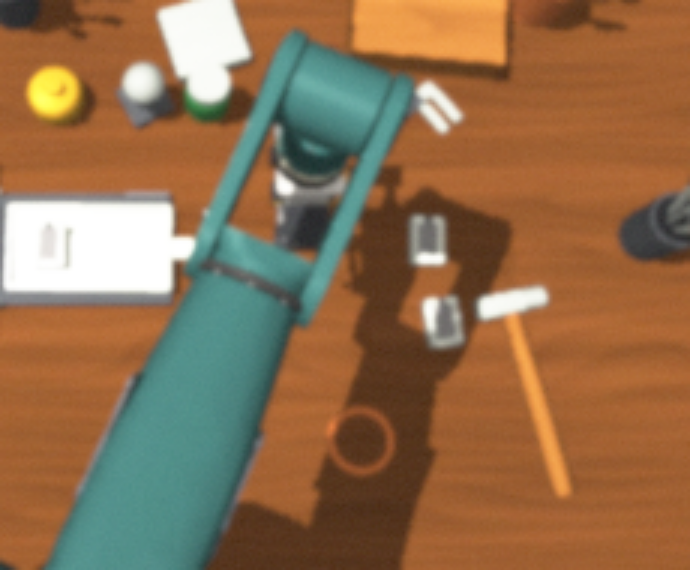

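Crop of the top view: the second frame was not picked up. It still lies at crop (428,240), a little shifted, so I lifted before the jaws had shut. I'll go back for it.

step_arm --commands '[[[-0.2, 0, 0.2, 0], [-0.3, 0, 0.4, 0], [-0.3, -0.05, 0.6, 0], [-0.3, -0.05, 0.7, 0], [-0.3, -0.05, 0.7, 0], [-0.3, -0.05, 0.7, 0]]]' --claw 100

```text
time: 9.95
tool_pos: [0.5545, -0.3347, 0.2082]
ee_rot: [1.147, 1.56, -0.416]
wrist_force: [0.2, 0.3, -0.1]
width: 0.0499
```

Run:
```python
from h import *
s=snap('wrist','w4.png'); m=moulds(s)
plan(*[(q[0],q[1]-(q[4]-40)/2000,.04,q[2]) for q in m])
```

```text
mould [ 436.7 -399.2    2.5   62.6   45.9] [173. 213.]
mould [ 543.9 -386.3   -1.4   59.4   46.5] [252. 202.]
mould [ 827.7 -134.3   15.8   71.6   36.5] [479.  21.]
t 10.0 p [ 0.5547 -0.3332  0.208 ] jaw 0.5 w 0.0541 F [-0.1  0.8  0.1] j [-0.63  0.3   1.12  0.    1.71 -0.64]
  -> (0.43668154907226564, -0.40218634796142577, 0.04, 2.505782127380371) [ 0.835 -0.602  0.336] -0.033
  -> (0.543941162109375, -0.389548885345459, 0.04, -1.3873214721679688) [ 0.841 -0.065  0.278] 0.032
  -> (0.8277396850585937, -0.1324867362976074, 0.04, 15.843286514282227) [ 0.85   1.366 -0.994] -0.255
```

View pics/w4.png

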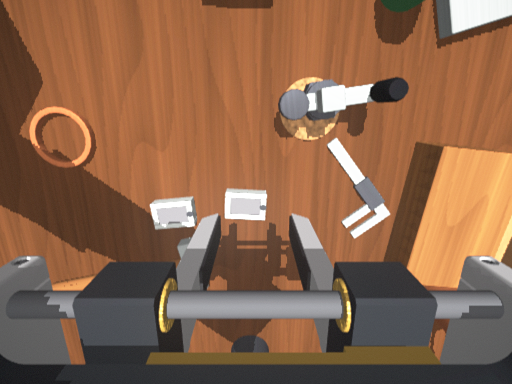

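Wrist view: the frame is at (246,205), straight and free; the crank stands untouched on its pad at (320,100).

step_arm --commands '[[[0.1, -0.05, 0.2, 0.03], [0.2, -0.06, 0.28, 0.03], [0.4, -0.06, 0.28, 0.03], [0.6, -0.06, 0.28, 0.03], [0.8, -0.06, 0.28, 0.03], [0.9, -0.06, 0.28, 0.03], [0.96, -0.06, 0.28, 0.03], [1, -0.06, 0.28, 0.03], [1, -0.06, 0.28, 0.03], [1, -0.06, 0.28, 0.03]]]' --claw 88

```text
time: 10.83
tool_pos: [0.5464, -0.3903, 0.0099]
ee_rot: [1.161, 1.557, -0.43]
wrist_force: [0.7, -0.6, 0.7]
width: 0.0822
```

step_arm --commands '[[[0, 0, 0, 0], [0, 0, 0, 0], [0, 0, 0, 0], [0, 0, 0, 0], [0, 0, 0, 0], [0, 0, 0, 0], [0, 0, 0, 0], [0, 0, 0, 0], [0, 0, 0, 0]]]' --claw 0

```text
time: 11.58
tool_pos: [0.5465, -0.391, 0.0115]
ee_rot: [1.087, 1.556, -0.505]
wrist_force: [-2.6, -0.2, 6.0]
width: 0.0592
```

Run:
```python
from h import *
plan((.533,.05,.12,0))
```

```text
t 11.58 p [ 0.5465 -0.391   0.0115] jaw -1.2 w 0.0592 F [-2.6 -0.2  6. ] j [-0.71  0.45  1.32  0.    1.36 -0.69]
  -> (0.533, 0.05, 0.12, 0) [-0.559 -0.108 -2.2  ] -0.02
```

step_arm --commands '[[[-0.2, 0, 0, 0], [-0.4, 0, 0, 0], [-0.6, 0, -0.1, -0.02], [-0.65, 0, -0.3, -0.02], [-0.65, -0.02, -0.5, -0.02], [-0.65, -0.04, -0.7, -0.02], [-0.65, -0.05, -0.9, -0.02], [-0.65, -0.05, -1, -0.02], [-0.65, -0.05, -1, -0.02]]]' --claw 0

```text
time: 12.33
tool_pos: [0.539, -0.1849, 0.1395]
ee_rot: [1.27, 1.557, -0.296]
wrist_force: [1.0, -0.5, -1.5]
width: 0.0597
```

Run:
```python
from h import *
plan((.533,.05,.12,0))
```

```text
t 12.33 p [ 0.539  -0.1849  0.1395] jaw 0.3 w 0.0597 F [ 1.  -0.5 -1.5] j [-0.43  0.14  1.44  0.    1.54 -0.44]
  -> (0.533, 0.05, 0.12, 0) [ 0.092 -0.026 -1.175] 0.005
```

step_arm --commands '[[[0, -0.02, -0.2, 0], [0, -0.02, -0.4, 0], [0, -0.02, -0.6, 0], [0, -0.02, -0.8, 0], [0.1, -0.02, -1, 0], [0.1, -0.02, -1, 0], [0.1, -0.02, -1, 0]]]'

```text
time: 12.92
tool_pos: [0.5332, 0.0165, 0.1165]
ee_rot: [1.182, 1.561, -0.38]
wrist_force: [0.2, -1.1, -1.7]
width: 0.0597
```

Run:
```python
from h import *
plan((.533,.053,.028,0))
```

```text
t 12.92 p [0.5332 0.0165 0.1165] jaw 0.5 w 0.0597 F [ 0.2 -1.1 -1.7] j [-0.07  0.08  1.56 -0.    1.5  -0.08]
  -> (0.533, 0.053, 0.028, 0) [ 0.442 -0.003 -0.184] 0.008
```

step_arm --commands '[[[0, 0, -0.15, 0], [0.1, 0, -0.18, 0], [0.25, 0, -0.18, 0], [0.35, 0, -0.18, 0], [0.42, 0, -0.18, 0], [0.44, 0, -0.18, 0], [0.44, 0, -0.18, 0], [0.44, 0, -0.18, 0]]]'

```text
time: 13.58
tool_pos: [0.5346, 0.0505, 0.0287]
ee_rot: [1.176, 1.56, -0.389]
wrist_force: [0.1, -0.8, -2.5]
width: 0.0597
```

step_arm --commands '[[[0, 0, 0, 0], [0, 0, 0, 0], [0, 0, 0, 0], [-0.1, 0, 0, 0], [-0.3, 0, 0, 0], [-0.5, 0, 0, 0], [-0.7, 0, 0.2, 0], [-0.9, 0, 0.4, 0], [-0.9, 0, 0.6, 0], [-0.9, -0.1, 0.8, 0], [-0.9, -0.2, 1, 0], [-0.9, -0.2, 1, 0]]]' --claw 72

```text
time: 14.58
tool_pos: [0.4932, -0.1523, 0.2106]
ee_rot: [1.058, 1.557, -0.509]
wrist_force: [0.2, -0.2, -0.6]
width: 0.0675
```

Run:
```python
from h import *
plan((.45,-.34,.23,2))
s=snap('wrist','w5.png');np.savez('w5.npz',**s)
moulds(s,.039)
```

```text
t 14.58 p [ 0.4932 -0.1523  0.2106] jaw 0.2 w 0.0675 F [ 0.2 -0.2 -0.6] j [-0.41  0.    1.45 -0.    1.68 -0.41]
  -> (0.45, -0.34, 0.23, 2) [-0.093 -0.219  0.938] -0.029
```

step_arm --commands '[[[-0.1, -0.05, 0.2, 0], [-0.1, -0.1, 0.4, 0], [-0.1, -0.15, 0.6, 0], [-0.1, -0.2, 0.8, 0], [-0.1, -0.22, 0.94, 0], [-0.1, -0.22, 0.94, 0], [-0.1, -0.22, 0.94, 0]]]' --claw 88

```text
time: 15.22
tool_pos: [0.4471, -0.3447, 0.2314]
ee_rot: [0.851, 1.557, -0.723]
wrist_force: [0.5, 0.8, 0.1]
width: 0.083
```

Run:
```python
from h import *
s=snap('wrist','w6.png'); m=moulds(s)
plan(*[(q[0],q[1]-(q[4]-40)/2000,.008,q[2]) for q in m])
```

```text
mould [ 435.4 -400.7    5.7   60.2   46.1] [244. 200.]
t 15.27 p [ 0.4476 -0.3434  0.2317] jaw -0.0 w 0.0829 F [0.  0.  0.8] j [-0.76  0.1   1.3   0.    1.72 -0.75]
  -> (0.4353923645019531, -0.4038027000427246, 0.008, 5.6772027015686035) [ 1.12  -0.072  0.292] -0.095
```

View pics/w5.png

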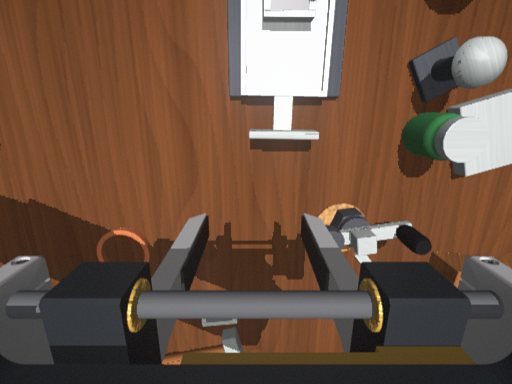

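Wrist view: the second frame lies square in the tray at (289,10). Next is the third.

step_arm --commands '[[[0.1, -0.05, 0.2, -0.09], [0.3, -0.07, 0.29, -0.09], [0.5, -0.07, 0.29, -0.09], [0.7, -0.07, 0.29, -0.09], [0.85, -0.07, 0.29, -0.09], [0.95, -0.07, 0.29, -0.09], [0.95, -0.07, 0.29, -0.09], [0.95, -0.07, 0.29, -0.09]]]'

```text
time: 15.93
tool_pos: [0.436, -0.4009, 0.0415]
ee_rot: [0.845, 1.56, -0.63]
wrist_force: [-0.5, 0.8, 0.3]
width: 0.083
```

Run:
```python
from h import *
s=snap('wrist'); m=moulds(s)
plan((.4355,-.404,.008,5.8))
```

```text
mould [ 435.1 -400.3    5.6   59.5   45.8] [262. 206.]
t 15.98 p [ 0.4369 -0.4024  0.0436] jaw 5.5 w 0.0826 F [-0.2  0.5 -0.3] j [-0.84  0.26  1.5   0.    1.37 -0.94]
  -> (0.4355, -0.404, 0.008, 5.8) [ 0.178 -0.01   0.005] -0.006
```

step_arm --commands '[[[0.1, -0.01, 0, 0], [0.18, -0.01, 0, 0], [0.18, -0.01, 0, 0], [0.18, -0.01, 0, 0]]]'

```text
time: 16.32
tool_pos: [0.4363, -0.4033, 0.0095]
ee_rot: [0.766, 1.553, -0.709]
wrist_force: [0.2, 0.5, 0.7]
width: 0.0827
```

step_arm --commands '[[[0, 0, 0, 0], [0, 0, 0, 0], [0, 0, 0, 0], [0, 0, 0, 0], [0, 0, 0, 0], [0, 0, 0, 0], [0, 0, 0, 0], [0, 0, 0, 0], [0, 0, 0, 0]]]' --claw 0

```text
time: 17.07
tool_pos: [0.4366, -0.404, 0.011]
ee_rot: [0.726, 1.551, -0.748]
wrist_force: [-1.2, 0.4, 4.8]
width: 0.0597
```

step_arm --commands '[[[-0.2, 0, 0, 0], [-0.4, 0, 0, 0], [-0.6, 0.05, -0.1, 0.05], [-0.75, 0.15, -0.25, 0.1], [-0.75, 0.3, -0.4, 0.1], [-0.75, 0.4, -0.55, 0.1], [-0.75, 0.5, -0.7, 0.1], [-0.75, 0.5, -0.85, 0.1], [-0.75, 0.5, -1, 0.1], [-0.75, 0.5, -1, 0.1], [-0.75, 0.5, -1, 0.1]]]'

```text
time: 17.98
tool_pos: [0.5147, -0.1918, 0.1587]
ee_rot: [0.816, 1.552, -0.761]
wrist_force: [-0.1, -0.7, -0.9]
width: 0.0593
```

Run:
```python
from h import *
plan((.533,-.001,.10,0))
```

```text
t 17.98 p [ 0.5147 -0.1918  0.1587] jaw -0.3 w 0.0593 F [-0.1 -0.7 -0.9] j [-0.46  0.09  1.46 -0.01  1.57 -0.45]
  -> (0.533, -0.001, 0.1, 0) [ 0.282  0.082 -0.958] -0.006
```

step_arm --commands '[[[0, 0.02, -0.2, 0], [0, 0.05, -0.4, 0], [0, 0.08, -0.6, 0], [0.1, 0.08, -0.8, 0], [0.2, 0.08, -0.96, 0], [0.28, 0.08, -0.96, 0], [0.28, 0.08, -0.96, 0], [0.28, 0.08, -0.96, 0]]]'

```text
time: 18.65
tool_pos: [0.532, -0.0014, 0.0992]
ee_rot: [0.678, 1.554, -0.899]
wrist_force: [0.4, -0.2, -1.8]
width: 0.0596
```

Run:
```python
from h import *
plan((.533,.001,.028,0))
```

```text
t 18.65 p [ 0.532  -0.0014  0.0992] jaw -0.4 w 0.0596 F [ 0.4 -0.2 -1.8] j [-0.1   0.08  1.59 -0.01  1.46 -0.09]
  -> (0.533, 0.001, 0.028, 0) [ 0.356  0.001 -0.017] -0.006
```

step_arm --commands '[[[0.12, 0, -0.02, 0], [0.24, 0, -0.02, 0], [0.33, 0, -0.02, 0], [0.36, 0, -0.02, 0], [0.36, 0, -0.02, 0], [0.36, 0, -0.02, 0]]]'

```text
time: 19.15
tool_pos: [0.5343, -0.0002, 0.0288]
ee_rot: [0.78, 1.551, -0.8]
wrist_force: [-1.0, -0.0, -2.4]
width: 0.06
```

step_arm --commands '[[[0, 0, 0, 0], [0, 0, 0, 0], [0, 0, 0, 0], [-0.1, 0, 0, 0], [-0.3, 0, 0, 0], [-0.5, 0, 0, 0], [-0.7, 0, 0.2, 0], [-0.8, 0, 0.4, 0], [-0.8, 0, 0.6, 0], [-0.8, 0, 0.8, 0], [-0.8, 0, 0.9, 0], [-0.8, 0, 0.9, 0]]]' --claw 72

```text
time: 20.15
tool_pos: [0.5302, -0.1839, 0.1921]
ee_rot: [0.705, 1.548, -0.881]
wrist_force: [-0.2, -0.3, -0.5]
width: 0.0674
```

Run:
```python
from h import *
s=snap('wrist','w7.png');np.savez('w7.npz',**s)
plan((.533,-.15,.03,0),(.533,-.15,.1,0))
for X in [(.533,-.1015,.048)]: print(proj(s,X))
```

```text
t 20.2 p [ 0.5303 -0.1808  0.1917] jaw -0.8 w 0.0679 F [-0.6  0.3  0.3] j [-0.43  0.1   1.39 -0.01  1.64 -0.41]
  -> (0.533, -0.15, 0.03, 0) [ 0.806 -0.    -0.166] -0.013
  -> (0.533, -0.15, 0.1, 0) [ 0.456  0.005 -0.161] -0.013
[253.45838008 106.83669772]
```

View pics/w7.png

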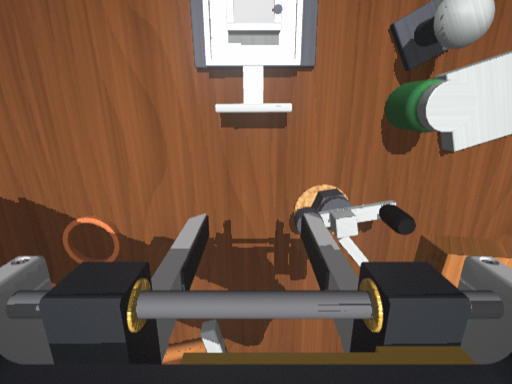

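Wrist view: three frames are in the tray, none on another, with the handle at (253,107). Next I push the tray.

step_arm --commands '[[[0.1, 0, -0.1, -0.01], [0.25, 0, -0.13, -0.01], [0.4, 0, -0.13, -0.01], [0.55, 0, -0.13, -0.01], [0.7, 0, -0.13, -0.01], [0.8, 0, -0.13, -0.01], [0.8, 0, -0.13, -0.01], [0.8, 0, -0.13, -0.01], [0.8, 0, -0.13, -0.01]]]' --claw 45

```text
time: 20.95
tool_pos: [0.5342, -0.1569, 0.0332]
ee_rot: [0.831, 1.548, -0.742]
wrist_force: [0.5, 0.3, -0.0]
width: 0.0424
```

Run:
```python
from h import *
plan((.533,.03,.03,0),(.529,.08,.03,0))
```

```text
t 20.95 p [ 0.5342 -0.1569  0.0332] jaw -0.1 w 0.0424 F [ 0.5  0.3 -0. ] j [-0.38  0.18  1.61 -0.01  1.32 -0.38]
  -> (0.533, 0.03, 0.03, 0) [ 0.001 -0.009 -0.935] -0.002
  -> (0.529, 0.08, 0.03, 0) [-0.003 -0.029 -1.185] -0.002
```

step_arm --commands '[[[0, 0, -0.08, 0], [0, 0, -0.15, 0], [0, 0, -0.2, 0], [0, 0, -0.27, 0], [0, 0, -0.34, 0], [0, 0, -0.41, 0], [0, 0, -0.48, 0], [0, 0, -0.55, 0], [0, 0, -0.61, 0], [0, 0, -0.66, 0], [0, 0, -0.7, 0], [0, 0, -0.7, 0]]]'

```text
time: 21.95
tool_pos: [0.5373, -0.0184, 0.0347]
ee_rot: [0.844, 1.538, -0.728]
wrist_force: [0.0, -5.1, 4.5]
width: 0.0424
```

Run:
```python
from h import *
plan((.531,.115,.03,0))
snap('top')
s=snap('wrist','w8.png')
```

```text
t 21.95 p [ 0.5373 -0.0184  0.0347] jaw -0.0 w 0.0424 F [ 0.  -5.1  4.5] j [-0.13  0.14  1.66 -0.02  1.31 -0.12]
  -> (0.531, 0.115, 0.03, 0) [ 0.008 -0.032 -0.667] -0.001
```

View pics/w8.png

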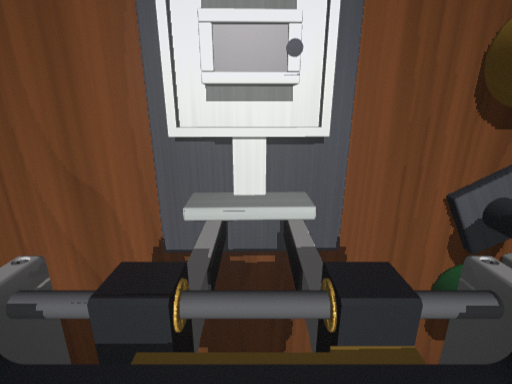

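Wrist view: the fingers sit centred behind the handle at (250,205), and the tray runs straight on the bed with the frames still square.

step_arm --commands '[[[0, 0, -0.07, 0], [0, 0, -0.14, 0], [0, -0.01, -0.21, 0], [0, -0.01, -0.28, 0], [0, -0.02, -0.35, 0], [0, -0.02, -0.42, 0], [0, -0.02, -0.48, 0], [0, -0.02, -0.54, 0], [0, -0.02, -0.6, 0], [0, -0.02, -0.64, 0], [0, -0.02, -0.64, 0], [0, -0.02, -0.64, 0]]]'

```text
time: 23.05
tool_pos: [0.5358, 0.1085, 0.0346]
ee_rot: [0.9, 1.532, -0.672]
wrist_force: [1.5, -5.9, 4.5]
width: 0.0425
```

step_arm --commands '[[[0, 0, -0.03, 0], [0, 0, -0.06, 0], [0, 0, -0.09, 0], [0, 0, -0.09, 0], [0, 0, -0.09, 0]]]'

```text
time: 23.47
tool_pos: [0.5364, 0.1255, 0.0357]
ee_rot: [0.877, 1.529, -0.694]
wrist_force: [-1.0, -5.4, 3.2]
width: 0.0425
```

Run:
```python
from h import *
plan((.531,.115,.03,0))
```

```text
t 23.47 p [0.5364 0.1255 0.0357] jaw 0.0 w 0.0425 F [-1.  -5.4  3.2] j [ 0.15  0.17  1.63 -0.03  1.32  0.15]
  -> (0.531, 0.115, 0.03, 0) [ 0.029 -0.028  0.052] 0.0
```

Not at the stop yet; I'll go on gently.

step_arm --commands '[[[0, 0, -0.025, 0], [0, 0, -0.05, 0], [0, 0, -0.075, 0], [0, 0, -0.1, 0], [0, 0, -0.1, 0], [0, 0, -0.1, 0]]]'

```text
time: 23.97
tool_pos: [0.5364, 0.1273, 0.036]
ee_rot: [0.448, 1.5, -1.125]
wrist_force: [-2.5, -43.3, 6.6]
width: 0.0422
```

step_arm --commands '[[[0, 0, -0.02, 0], [0, 0, -0.04, 0], [0, 0, -0.04, 0], [0, 0, -0.04, 0]]]'

```text
time: 24.3
tool_pos: [0.5365, 0.1268, 0.0363]
ee_rot: [0.356, 1.485, -1.217]
wrist_force: [1.1, -21.4, 3.7]
width: 0.0422
```

The tray is home: hard contact at y=0.127 with 43 N. I'll back off and look into the well.

step_arm --commands '[[[0, 0, 0.1, 0], [0, 0, 0.2, 0], [-0.1, 0, 0.3, 0], [-0.3, 0, 0.3, 0], [-0.5, 0, 0.3, 0], [-0.7, 0, 0.3, 0], [-0.9, 0, 0.3, 0], [-1, 0, 0.3, 0], [-1, 0, 0.3, 0], [-1, 0, 0.3, 0]]]'

```text
time: 25.13
tool_pos: [0.5309, 0.084, 0.2422]
ee_rot: [0.404, 1.485, -1.168]
wrist_force: [0.1, -1.0, -0.6]
width: 0.0424
```

Run:
```python
from h import *
plan((.531,.25,.33,0))
```

```text
t 25.13 p [0.5309 0.084  0.2422] jaw -0.0 w 0.0424 F [ 0.1 -1.  -0.6] j [ 0.11  0.04  1.35 -0.08  1.72  0.09]
  -> (0.531, 0.25, 0.33, 0) [-0.503  0.015 -0.792] -0.0
```

Run:
```python
from h import *
R,p=plan(); print(R.round(3))
```

```text
t 25.13 p [0.5309 0.084  0.2422] jaw -0.0 w 0.0424 F [ 0.1 -1.  -0.6] j [ 0.11  0.04  1.35 -0.08  1.72  0.09]
[[ 0.034  0.999 -0.003]
 [-0.079 -0.    -0.997]
 [-0.996  0.034  0.079]]
```

step_arm --commands '[[[-0.15, 0, -0.16, 0], [-0.3, 0, -0.32, 0], [-0.45, 0, -0.48, 0], [-0.5, 0, -0.64, 0], [-0.5, 0, -0.8, 0], [-0.5, 0, -0.8, 0], [-0.5, 0, -0.8, 0]]]'

```text
time: 25.72
tool_pos: [0.5271, 0.2529, 0.3256]
ee_rot: [0.332, 1.485, -1.237]
wrist_force: [1.0, -1.0, -0.3]
width: 0.0427
```

Run:
```python
from h import *
plan()
s=snap('wrist','w9.png');np.savez('w9.npz',**s)
c=proj(s,(.531,.293,.18)); print(c)
u,v=c.astype(int); a=cv2.imread('pics/w9.png')[max(0,v-60):v+60,max(0,u-80):u+80]; print(max(0,v-60),max(0,u-80))
cv2.imwrite('pics/w9c.png',cv2.resize(a,None,fx=5,fy=5,interpolation=cv2.INTER_CUBIC))
```

```text
t 25.72 p [0.5271 0.2529 0.3256] jaw 0.2 w 0.0427 F [ 1.  -1.  -0.3] j [ 0.4   0.19  1.03 -0.09  1.93  0.37]
[254.08169308 135.86394953]
75 174
```

View pics/w9c.png

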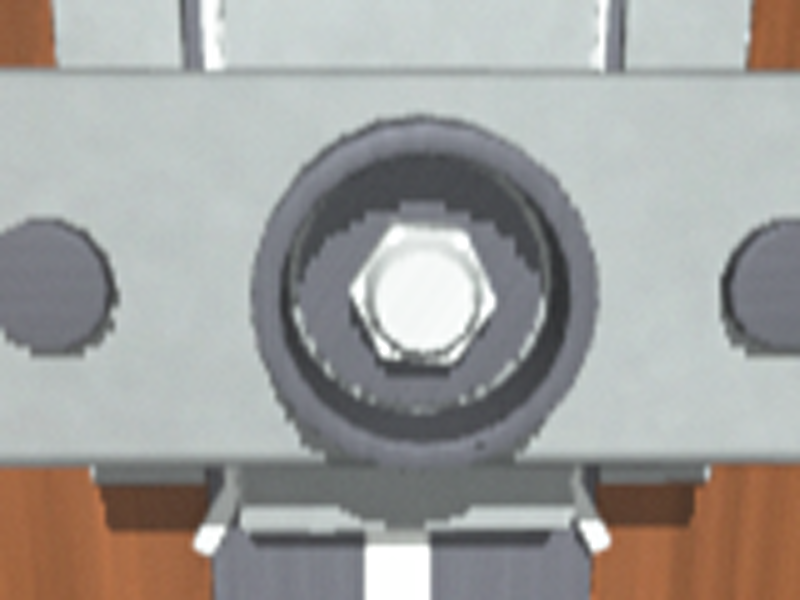

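Crop of the wrist view: the hex in the well is at crop (422,297), its corners at left (350,292) and right (495,298), so about -2° from world x. The tray's far end is under the platen.

Run:
```python
from h import *
s=dict(np.load('w9.npz'))
f=lambda a,b,z:ray(s,174+a/5,75+b/5,z).round(4)
print('tip',f(425,298,.19),'hex',f(422,296,.182),'corners',f(350,292,.182),f(495,298,.182),'rim',f(425,293,.194),'rimL',f(252,293,.194),f(598,293,.194))
plan((.53,.053,.32,0),(.61,-.25,.27,15))
```

```text
tip [0.5364 0.2962 0.19  ] hex [0.536  0.2953 0.182 ] corners [0.5191 0.2963 0.182 ] [0.5533 0.2948 0.182 ] rim [0.5362 0.298  0.194 ] rimL [0.497  0.2981 0.194 ] [0.5757 0.2979 0.194 ]
t 25.77 p [0.5273 0.2516 0.3261] jaw 0.1 w 0.0421 F [-0.6  0.9 -0.8] j [ 0.4   0.18  1.03 -0.09  1.93  0.37]
  -> (0.53, 0.053, 0.32, 0) [0.112 0.012 0.987] 0.001
  -> (0.61, -0.25, 0.27, 15) [0.496 0.403 2.476] -0.249
```

step_arm --commands '[[[0, 0, 0.2, 0], [0, 0, 0.4, 0], [0, 0.05, 0.6, -0.1], [0, 0.1, 0.8, -0.2], [0, 0.1, 1, -0.25], [0, 0.1, 1, -0.25], [0, 0.1, 1, -0.25]]]'

```text
time: 26.35
tool_pos: [0.5464, 0.0487, 0.3421]
ee_rot: [0.06, 1.485, -1.257]
wrist_force: [0.2, 0.5, 0.5]
width: 0.0425
```

step_arm --commands '[[[0, 0, 0.2, 0], [0, 0, 0.4, 0], [0, 0.05, 0.6, 0], [0, 0.1, 0.8, 0], [0, 0.15, 1, 0], [0, 0.15, 1, 0], [0, 0.15, 1, 0]]]'

```text
time: 26.93
tool_pos: [0.6259, -0.1379, 0.3561]
ee_rot: [0.009, 1.488, -1.309]
wrist_force: [0.2, -0.2, -0.3]
width: 0.0422
```

Run:
```python
from h import *
plan((.61,-.26,.27,15))
```

```text
t 26.93 p [ 0.6259 -0.1379  0.3561] jaw 14.4 w 0.0422 F [ 0.2 -0.2 -0.3] j [-0.27  0.3   0.83 -0.08  1.97 -0.55]
  -> (0.61, -0.26, 0.27, 15) [ 0.476 -0.229  0.534] -0.009
```

step_arm --commands '[[[0.1, -0.1, 0.2, 0], [0.2, -0.2, 0.4, 0], [0.3, -0.23, 0.53, 0], [0.45, -0.23, 0.53, 0], [0.48, -0.23, 0.53, 0], [0.48, -0.23, 0.53, 0]]]'

```text
time: 27.43
tool_pos: [0.6081, -0.257, 0.2653]
ee_rot: [-0.062, 1.494, -1.38]
wrist_force: [-0.3, 0.4, -0.5]
width: 0.0423
```

Run:
```python
from h import *
plan()
s=snap('wrist','w10.png');np.savez('w10.npz',**s)
a=cv2.imread('pics/w10.png')[60:260,150:450]
cv2.imwrite('pics/w10c.png',cv2.resize(a,(750,500),interpolation=cv2.INTER_CUBIC))
```

```text
t 27.43 p [ 0.6081 -0.257   0.2653] jaw 14.5 w 0.0423 F [-0.3  0.4 -0.5] j [-0.45  0.3   1.   -0.06  1.79 -0.72]
```

View pics/w10c.png

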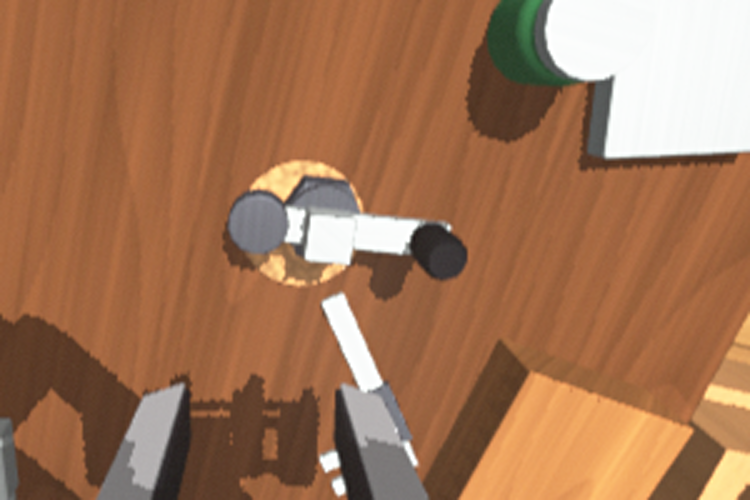

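Crop: the boss's top is at crop (330,238), the counterweight at (258,222), the knob's top at (442,252) and the pad's centre at about (302,223).

Run:
```python
from h import *
s=dict(np.load('w10.npz'))
g=lambda a,b,z:ray(s,150+a/2.5,60+b/2.5,z)
b=g(330,238,.082);k=g(442,252,.102);c=g(258,222,.062);p=g(302,223,.004)
print('boss',b.round(4),'knob',k.round(4),'cw',c.round(4),'pad',p.round(4), 'yaw', np.degrees(np.arctan2(*(k-c)[1::-1])), 'dist',np.linalg.norm((k-c)[:2]),np.linalg.norm((k-b)[:2]))
h=c+(k-c)*.4; print('hub from cw/knob',h.round(4))
plan((h[0],h[1],.12,12),(h[0],h[1],.064,12))
```

```text
boss [ 0.6421 -0.24    0.082 ] knob [ 0.6974 -0.2284  0.102 ] cw [ 0.6027 -0.2456  0.062 ] pad [ 0.6338 -0.2513  0.004 ] yaw 10.300233510373962 dist 0.09622014369066106 0.05647951431212709
hub from cw/knob [ 0.6406 -0.2387  0.078 ]
t 27.48 p [ 0.6093 -0.2569  0.2686] jaw 14.5 w 0.0421 F [-0.1  0.   0.3] j [-0.45  0.3   1.   -0.06  1.79 -0.72]
  -> (np.float64(0.6406032812763822), np.float64(-0.2386876128633476), 0.12, 12) [ 0.737  0.175 -0.108] 0.042
  -> (np.float64(0.6406032812763822), np.float64(-0.2386876128633476), 0.064, 12) [ 1.016  0.175 -0.131] 0.042
```

step_arm --commands '[[[0.1, 0.1, -0.06, 0.05], [0.2, 0.18, -0.11, 0.05], [0.4, 0.18, -0.11, 0.05], [0.6, 0.18, -0.11, 0.05], [0.72, 0.18, -0.11, 0.05], [0.72, 0.18, -0.11, 0.05], [0.72, 0.18, -0.11, 0.05]]]' --claw 53

```text
time: 28.07
tool_pos: [0.6423, -0.2359, 0.1247]
ee_rot: [0.052, 1.491, -1.314]
wrist_force: [-0.4, -0.2, 0.6]
width: 0.0498
```

Run:
```python
from h import *
plan((.6415,-.240,.061,11))
s=snap('wrist','w11.png');np.savez('w11.npz',**s)
a=cv2.imread('pics/w11.png')[120:320,120:420]
cv2.imwrite('pics/w11c.png',cv2.resize(a,(750,500),interpolation=cv2.INTER_CUBIC))
```

```text
t 28.07 p [ 0.6423 -0.2359  0.1247] jaw 11.7 w 0.0498 F [-0.4 -0.2  0.6] j [-0.4   0.38  1.18 -0.06  1.53 -0.61]
  -> (0.6415, -0.24, 0.061, 11) [ 0.319 -0.009 -0.006] 0.012
```

View pics/w11c.png

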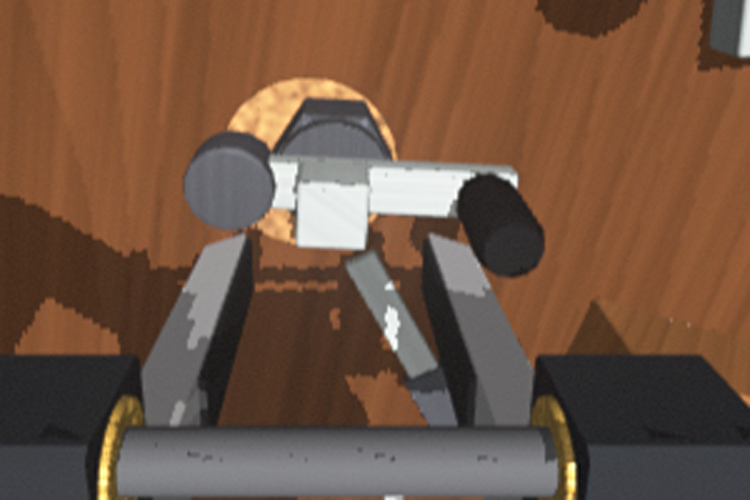

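Run:
```python
from h import *
s=dict(np.load('w11.npz'))
g=lambda a,b,z:ray(s,120+a/2.5,120+b/2.5,z)
q=[g(*x,.082) for x in [(298,181),(368,182),(366,248),(298,247)]]
print(np.array(q).round(4)); c=np.mean(q,0);print(c)
d=q[1]-q[0];print(np.degrees(np.arctan2(d[1],d[0])))
for a,b in [(237,130),(308,78),(397,150),(290,245),(240,230)]: print('pad edge',g(a,b,.004).round(4))
plan((c[0],c[1],.061,11))
```

```text
[[ 0.6279 -0.2296  0.082 ]
 [ 0.6518 -0.2251  0.082 ]
 [ 0.6568 -0.2504  0.082 ]
 [ 0.6326 -0.2549  0.082 ]]
[ 0.64226887 -0.24003495  0.082     ]
10.661117819589043
pad edge [ 0.5977 -0.242   0.004 ]
pad edge [ 0.6252 -0.2114  0.004 ]
pad edge [ 0.6723 -0.2367  0.004 ]
pad edge [ 0.6322 -0.2955  0.004 ]
pad edge [ 0.6069 -0.2923  0.004 ]
t 28.12 p [ 0.6434 -0.2368  0.1272] jaw 11.7 w 0.0497 F [ 0.4 -0.3  0.1] j [-0.4   0.38  1.18 -0.06  1.53 -0.61]
  -> (np.float64(0.6422688723864587), np.float64(-0.2400349507933659), 0.061, 11) [ 0.331 -0.011 -0.013] 0.011
```

step_arm --commands '[[[0.1, -0.01, -0.01, 0.015], [0.2, -0.01, -0.01, 0.015], [0.27, -0.01, -0.01, 0.015], [0.33, -0.01, -0.01, 0.015], [0.33, -0.01, -0.01, 0.015], [0.33, -0.01, -0.01, 0.015]]]'

```text
time: 28.62
tool_pos: [0.6439, -0.2409, 0.0633]
ee_rot: [0.142, 1.485, -1.241]
wrist_force: [0.4, 0.5, 0.2]
width: 0.0494
```

step_arm --commands '[[[0, 0, 0, 0], [0, 0, 0, 0], [0, 0, 0, 0], [0, 0, 0, 0], [0, 0, 0, 0], [0, 0, 0, 0], [0, 0, 0, 0], [0, 0, 0, 0]]]' --claw 0

```text
time: 29.28
tool_pos: [0.6431, -0.2413, 0.0636]
ee_rot: [0.122, 1.485, -1.262]
wrist_force: [-5.6, -1.1, 5.0]
width: 0.0259
```

step_arm --commands '[[[-0.1, 0, 0, 0], [-0.2, 0, 0, 0], [-0.35, 0, 0, 0], [-0.5, 0, 0, 0], [-0.65, 0, 0, 0], [-0.8, 0, 0, 0], [-1, 0, 0, 0], [-1, 0, 0, 0], [-1, 0, 0, 0]]]'

```text
time: 30.03
tool_pos: [0.6396, -0.2248, 0.2638]
ee_rot: [0.173, 1.483, -1.209]
wrist_force: [0.6, -0.7, -8.5]
width: 0.0255
```

Run:
```python
from h import *
plan((.62,-.08,.30,5),(.536,.22,.30,-2.5))
s=snap('wrist','w12.png');np.savez('w12.npz',**s)
hsv=cv2.cvtColor(s['img'],cv2.COLOR_RGB2HSV)
```

```text
t 30.03 p [ 0.6396 -0.2248  0.2638] jaw 10.8 w 0.0255 F [ 0.6 -0.7 -8.5] j [-0.39  0.33  0.97 -0.07  1.78 -0.59]
  -> (0.62, -0.08, 0.3, 5) [-0.243  0.043 -0.711] 0.097
  -> (0.536, 0.22, 0.3, -2.5) [-0.379 -0.088 -2.257] 0.222
```

View pics/w12.png

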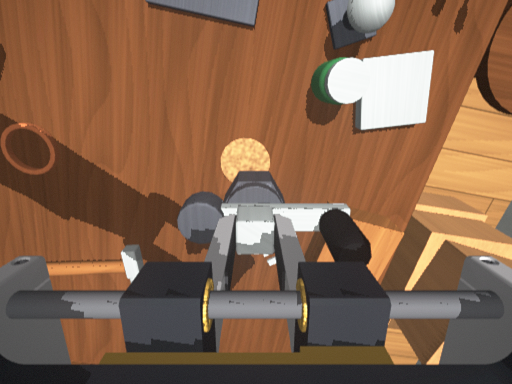

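Wrist view: the crank is held upright between the jaws, and the free pad shows at about (245,162).

Run:
```python
from h import *
s=dict(np.load('w12.npz')); im=s['img'].astype(int)
hsv=cv2.cvtColor(s['img'],cv2.COLOR_RGB2HSV)
m=np.zeros(hsv.shape[:2],np.uint8); sub=(hsv[...,2]>175)&(hsv[...,1]<170)&(hsv[...,1]>60)&(hsv[...,0]<25)
m[120:200,205:290]=sub[120:200,205:290]
m=cv2.morphologyEx(m,cv2.MORPH_CLOSE,np.ones((5,5)))
cs=cv2.findContours(m,0,2)[0]; p=max(cs,key=cv2.contourArea).reshape(-1,2)
w=np.array([ray(s,*q,.004)[:2] for q in p]); 
from scipy.optimize import least_squares
r=least_squares(lambda x:np.hypot(w[:,0]-x[0],w[:,1]-x[1])-.042,w.mean(0),loss='soft_l1',f_scale=.001)
print(len(p),p.min(0),p.max(0),r.x,np.abs(r.fun).mean())
```

```text
61 [220 137] [269 181] [ 0.63309089 -0.25189994] 0.002382377197782259
```

step_arm --commands '[[[-0.1, 0, -0.1, 0], [-0.2, 0, -0.25, 0], [-0.25, 0, -0.4, 0.05], [-0.25, 0, -0.55, 0.1], [-0.25, 0, -0.7, 0.1], [-0.25, 0, -0.85, 0.15], [-0.25, 0, -1, 0.2], [-0.25, 0, -1, 0.22], [-0.25, 0, -1, 0.22]]]'

```text
time: 30.83
tool_pos: [0.5985, -0.0228, 0.2878]
ee_rot: [0.245, 1.49, -1.365]
wrist_force: [0.2, -0.8, -7.3]
width: 0.0255
```

Run:
```python
from h import *
plan((.537,.165,.30,-2.5))
```

```text
t 30.83 p [ 0.5985 -0.0228  0.2878] jaw -2.2 w 0.0255 F [ 0.2 -0.8 -7.3] j [-0.09  0.18  1.1  -0.08  1.83 -0.07]
  -> (0.537, 0.165, 0.3, -2.5) [-0.14  -0.342 -0.919] 0.005
```

step_arm --commands '[[[-0.05, -0.07, -0.18, 0], [-0.1, -0.14, -0.36, 0], [-0.14, -0.2, -0.54, 0], [-0.14, -0.27, -0.72, 0], [-0.14, -0.34, -0.92, 0], [-0.14, -0.34, -0.92, 0], [-0.14, -0.34, -0.92, 0]]]'

```text
time: 31.42
tool_pos: [0.5365, 0.1665, 0.2965]
ee_rot: [0.18, 1.49, -1.426]
wrist_force: [0.7, -1.4, -7.5]
width: 0.0255
```

Run:
```python
from h import *
plan((.537,.295,.28,-2.5))
```

```text
t 31.42 p [0.5365 0.1665 0.2965] jaw -2.0 w 0.0255 F [ 0.7 -1.4 -7.5] j [ 0.25  0.13  1.15 -0.08  1.87  0.26]
  -> (0.537, 0.295, 0.28, -2.5) [ 0.031 -0.02  -0.647] 0.009
```

step_arm --commands '[[[0, 0, -0.1, 0], [0, 0, -0.2, 0], [0, 0, -0.3, 0], [0, -0.01, -0.4, 0], [0, -0.02, -0.5, 0], [0, -0.02, -0.58, 0], [0, -0.02, -0.65, 0.01], [0.03, -0.02, -0.65, 0.01], [0.03, -0.02, -0.65, 0.01], [0.03, -0.02, -0.65, 0.01]]]'

```text
time: 32.25
tool_pos: [0.5375, 0.2941, 0.2784]
ee_rot: [0.157, 1.488, -1.46]
wrist_force: [-0.0, -0.2, -6.8]
width: 0.0259
```

Run:
```python
from h import *
plan((.537,.295,.255,-2.5),(.537,.295,.223,-2.5))
s=snap('wrist','w13.png');np.savez('w13.npz',**s)
a=cv2.imread('pics/w13.png')[110:310,110:410]
cv2.imwrite('pics/w13c.png',cv2.resize(a,(750,500),interpolation=cv2.INTER_CUBIC))
```

```text
t 32.25 p [0.5375 0.2941 0.2784] jaw -2.6 w 0.0259 F [-0.  -0.2 -6.8] j [ 0.45  0.26  1.04 -0.08  1.88  0.48]
  -> (0.537, 0.295, 0.255, -2.5) [ 0.116 -0.004 -0.014] -0.002
  -> (0.537, 0.295, 0.223, -2.5) [ 0.276 -0.006 -0.027] -0.002
```

View pics/w13c.png

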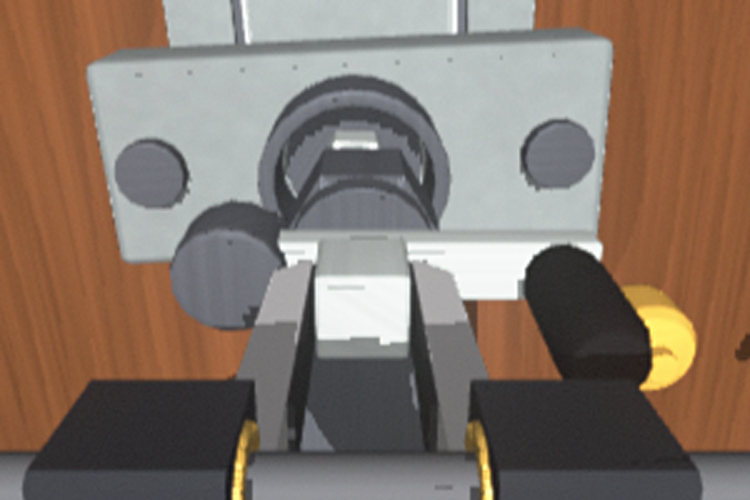

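Crop: the hub hangs over the well, hub middle at crop (365,205), well's rim from column 259 to 450 and the hex tip at (355,135). The sideways alignment needs a check by numbers.

Run:
```python
from h import *
s=dict(np.load('w13.npz'))
c=lambda X:((proj(s,X)-110)*2.5).round(0)
for X in [(.5362,.2965,.194),(.5362-.04,.2965,.194),(.5362+.04,.2965,.194),(.5362,.2965+.04,.194),(.5365,.2955,.2969),(.5365-.02,.2955,.2969),(.5365+.06,.2955,.317),(.5362,.2965+.0,.190)]: print(X,c(X))
# boss top observed corners
q=[ray(s,110+a/2.5,110+b/2.5,.2788-.0596+.078) for a,b in [(317,275),(412,276),(410,345),(315,343)]]
print(np.array(q).round(4),np.mean(q,0).round(4))
print('well from rim edges',ray(s,110+259/2.5,110+165/2.5,.194).round(4),ray(s,110+450/2.5,110+165/2.5,.194).round(4))
```

```text
(0.5362, 0.2965, 0.194) [354. 183.]
(0.49620000000000003, 0.2965, 0.194) [257. 188.]
(0.5762, 0.2965, 0.194) [452. 178.]
(0.5362, 0.33649999999999997, 0.194) [349.  87.]
(0.5365, 0.2955, 0.2969) [357. 319.]
(0.5165, 0.2955, 0.2969) [282. 323.]
(0.5965, 0.2955, 0.317) [611. 352.]
(0.5362, 0.2965, 0.19) [354. 180.]
[[0.5267 0.3094 0.2972]
 [0.5512 0.3078 0.2972]
 [0.5503 0.2869 0.2972]
 [0.5248 0.289  0.2972]] [0.5382 0.2983 0.2972]
well from rim edges [0.498  0.3063 0.194 ] [0.5755 0.3024 0.194 ]
```

step_arm --commands '[[[0.03, -0.005, -0.01, 0], [0.06, -0.008, -0.013, 0], [0.09, -0.008, -0.016, 0], [0.12, -0.008, -0.02, 0], [0.14, -0.008, -0.023, 0], [0.14, -0.008, -0.023, 0], [0.14, -0.008, -0.023, 0]]]'

```text
time: 32.88
tool_pos: [0.5362, 0.2965, 0.2503]
ee_rot: [0.16, 1.488, -1.457]
wrist_force: [-1.3, -0.1, -6.4]
width: 0.0257
```

Run:
```python
from h import *
plan((.536,.296,.24,-2.5),(.536,.296,.223,-2.5))
```

```text
t 32.88 p [0.5362 0.2965 0.2503] jaw -2.6 w 0.0257 F [-1.3 -0.1 -6.4] j [ 0.46  0.25  1.1  -0.08  1.82  0.48]
  -> (0.536, 0.296, 0.24, -2.5) [ 0.052 -0.002 -0.002] -0.002
  -> (0.536, 0.296, 0.223, -2.5) [ 0.136 -0.003 -0.009] -0.002
```

step_arm --commands '[[[0.02, 0, 0, 0], [0.04, -0.001, -0.002, 0], [0.06, -0.002, -0.003, 0], [0.08, -0.002, -0.005, 0], [0.08, -0.002, -0.005, 0], [0.08, -0.002, -0.005, 0]]]'

```text
time: 33.38
tool_pos: [0.5366, 0.2973, 0.2417]
ee_rot: [0.279, 1.492, -1.339]
wrist_force: [-3.2, 0.1, 11.4]
width: 0.026
```

step_arm --commands '[[[0.03, 0, 0, 0.08], [0.03, 0, 0, 0.16], [0.03, 0, 0, 0.16], [0.03, 0, 0, 0.06], [0.03, 0, 0, -0.05], [0.03, 0, 0, -0.15], [0.03, 0, 0, -0.15], [0.03, 0, 0, -0.05], [0.03, 0, 0, 0], [0.03, 0, 0, 0]]]'

```text
time: 34.22
tool_pos: [0.5374, 0.2964, 0.2418]
ee_rot: [0.375, 1.491, -1.245]
wrist_force: [-2.9, -2.2, 9.1]
width: 0.0261
```

Run:
```python
from h import *
R,p=plan((.536,.296,.223,-2.5)); print(R.round(3), robot.get_obs()['wrist_torque'].round(2))
```

```text
t 34.22 p [0.5374 0.2964 0.2418] jaw -2.8 w 0.0261 F [-2.9 -2.2  9.1] j [ 0.46  0.24  1.13 -0.08  1.78  0.49]
  -> (0.536, 0.296, 0.223, -2.5) [ 0.094 -0.01  -0.005] -0.004
[[ 0.026  0.998 -0.05 ]
 [-0.075 -0.048 -0.996]
 [-0.997  0.029  0.074]] [-0.65  0.73 -0.07]
```

step_arm --commands '[[[0.02, -0.01, 0, 0], [0.03, -0.015, 0, 0], [0.03, -0.015, -0.012, 0], [0.03, -0.015, -0.02, 0], [0.03, -0.008, -0.02, 0], [0.03, 0, -0.02, 0], [0.03, 0.008, -0.012, 0], [0.03, 0.008, 0.005, 0], [0.03, 0, 0.015, 0], [0.03, -0.01, 0.015, 0], [0.03, -0.01, 0.005, 0], [0.03, -0.01, 0, 0]]]'

```text
time: 35.22
tool_pos: [0.5354, 0.2956, 0.2343]
ee_rot: [0.348, 1.489, -1.272]
wrist_force: [-0.3, -0.8, -5.9]
width: 0.0259
```

Run:
```python
from h import *
R,p=plan((.536,.296,.223,-2.5)); print(robot.get_obs()['wrist_torque'].round(2))
```

```text
t 35.22 p [0.5354 0.2956 0.2343] jaw -2.8 w 0.0259 F [-0.3 -0.8 -5.9] j [ 0.46  0.24  1.14 -0.08  1.77  0.49]
  -> (0.536, 0.296, 0.223, -2.5) [ 0.056  0.001 -0.006] -0.004
[ 0.1   0.12 -0.03]
```

It dropped in: z is down to 0.234 and the contact force is gone. I'll seat it fully.

step_arm --commands '[[[0.02, 0, -0.002, 0], [0.035, 0, -0.003, 0], [0.05, 0, -0.004, 0], [0.06, 0, -0.005, 0], [0.06, 0, -0.005, 0], [0.06, 0, -0.005, 0]]]'

```text
time: 35.72
tool_pos: [0.5357, 0.2955, 0.2243]
ee_rot: [0.371, 1.489, -1.25]
wrist_force: [-3.5, -1.3, 4.5]
width: 0.0255
```

Seated: z is 0.2243 against the predicted 0.2236. Now I let go of the boss and take the knob.

step_arm --commands '[[[0, 0, 0, 0], [0, 0, 0, 0], [0, 0, 0, 0], [0, 0, 0, 0], [-0.1, 0, 0.01, 0], [-0.2, 0, 0.015, 0], [-0.28, 0, 0.02, 0], [-0.28, 0.1, 0.02, 0], [-0.28, 0.2, 0.02, 0], [-0.28, 0.3, 0.02, 0], [-0.28, 0.3, 0.02, 0], [-0.28, 0.3, 0.02, 0]]]' --claw 53

```text
time: 36.72
tool_pos: [0.5944, 0.2926, 0.2808]
ee_rot: [0.345, 1.489, -1.276]
wrist_force: [0.2, 0.2, 0.0]
width: 0.0502
```

Run:
```python
from h import *
plan((.5957,.2925,.225,-2.8))
s=snap('wrist','w14.png');np.savez('w14.npz',**s)
a=cv2.imread('pics/w14.png')[110:310,110:410]
cv2.imwrite('pics/w14c.png',cv2.resize(a,(750,500),interpolation=cv2.INTER_CUBIC))
# knob blob
g=cv2.cvtColor(s['img'],cv2.COLOR_RGB2GRAY); m=(g<45).astype(np.uint8); m[:110]=0;m[250:]=0
n,l,st,c=cv2.connectedComponentsWithStats(m)
for i in range(1,n):
    if st[i,4]>150: print(st[i],c[i].round())
for z in (.262,.24,.217): print(proj(s,(.5947,.2945,z)).round())
```

```text
t 36.72 p [0.5944 0.2926 0.2808] jaw -2.8 w 0.0502 F [0.2 0.2 0. ] j [ 0.41  0.36  0.9  -0.09  1.89  0.44]
  -> (0.5957, 0.2925, 0.225, -2.8) [ 0.278 -0.001 -0.021] -0.0
[386 207  31  38 293] [402. 225.]
[289 217  13  33 185] [293. 237.]
[254. 212.]
[253. 201.]
[253. 191.]
```

Run:
```python
from h import *
s=dict(np.load('w14.npz'))
g=cv2.cvtColor(s['img'],cv2.COLOR_RGB2GRAY)
for v in (185,195,205,212,220,228): print(v,g[v,190:320:4])
```

```text
185 [171 171 171 148 252 248 248 248 248 248 248 249 249 248 251  75  51  66
 226 250 201 117 116 115 119 196 198 182 109 118 110 109 102]
195 [249 248 250  93 176 250 249 250 249 249 249 250 249 129  56  53  56  58
  54  45 200 200 196 197 197 196 196 179 109 117 107 106 106]
205 [246 245 248 102  84 104  67  82 124 111 126 201 199  68  56  62  66  62
  59  50 143 198 199 195 190 190 188 159 109 117 107 108 103]
212 [245 246 247 125  70  75 123 118 112 114 199 123 205  67  63  60  62  61
  60  61  51 123 122 104 113 110 110 113 110 117 107 107 106]
220 [126 127 122 178 175 176 177  55 255 255  80  77  76 129  62  63  60  56
  59  65  70  70  99 104 110  41 173 176 172 174 104 109 104]
228 [126 126 177 174 176 175  70  48 255 239 111 111 112 172 116 125 124 127
 102 114  69  72  73  88  64  39  46 176 174 173 174 109 102]
```

step_arm --commands '[[[0.07, 0, -0.005, 0], [0.14, 0, -0.01, 0], [0.21, 0, -0.015, 0], [0.28, 0, -0.02, 0], [0.28, 0, -0.02, 0], [0.28, 0, -0.02, 0]]]'

```text
time: 37.27
tool_pos: [0.5939, 0.2926, 0.2249]
ee_rot: [0.328, 1.489, -1.291]
wrist_force: [0.4, -0.6, 0.3]
width: 0.0497
```

step_arm --commands '[[[0, 0, 0, 0], [0, 0, 0, 0], [0, 0, 0, 0], [0, 0, 0, 0], [0, 0, 0, 0], [0, 0, 0, 0], [0, 0, 0, 0], [0, 0, 0, 0]]]' --claw 0

```text
time: 37.93
tool_pos: [0.5957, 0.2927, 0.2271]
ee_rot: [0.402, 1.489, -1.219]
wrist_force: [5.7, 0.2, 6.6]
width: 0.0244
```

```bash
cat >> h.py <<'E'
def orbit(c,n,step,z=None):
    R,p=plan(); r=p[:2]-np.array(c); print('r',np.hypot(*r),'phi',np.degrees(np.arctan2(r[1],r[0])))
    ph=np.arctan2(r[1],r[0]); z=p[2] if z is None else z
    for i in range(1,n+1):
        a=ph-np.radians(step)*i
        X=np.array([c[0]+.06*np.cos(a),c[1]+.06*np.sin(a),z])
        print((R.T@(X-p)/.2).round(2).tolist())
E
python3 - <<'E'
from h import *
orbit((.5355,.2960),12,30)
E
```

```text
t 37.93 p [0.5957 0.2927 0.2271] jaw -2.8 w 0.0244 F [5.7 0.2 6.6] j [ 0.41  0.35  1.01 -0.08  1.78  0.45]
r 0.06031798140841082 phi -3.1775067658584413
[0.01, -0.04, 0.15]
[0.01, -0.15, 0.26]
[0.01, -0.3, 0.3]
[0.0, -0.45, 0.26]
[-0.01, -0.56, 0.15]
[-0.02, -0.6, -0.0]
[-0.03, -0.56, -0.15]
[-0.03, -0.45, -0.26]
[-0.03, -0.3, -0.3]
[-0.02, -0.15, -0.26]
[-0.01, -0.04, -0.15]
[-0.0, -0.0, -0.0]
```

step_arm --commands '[[[0.005, -0.02, 0.1, 0], [0.01, -0.07, 0.19, 0], [0.01, -0.15, 0.26, 0], [0.01, -0.25, 0.295, 0], [0.01, -0.35, 0.295, 0], [0, -0.45, 0.26, 0], [-0.005, -0.53, 0.19, 0], [-0.015, -0.58, 0.1, 0], [-0.02, -0.6, 0, 0], [-0.025, -0.58, -0.1, 0], [-0.03, -0.53, -0.19, 0], [-0.03, -0.53, -0.19, 0]]]'

```text
time: 38.93
tool_pos: [0.4913, 0.3386, 0.2257]
ee_rot: [0.374, 1.491, -1.244]
wrist_force: [0.3, 1.0, 0.7]
width: 0.0245
```

Run:
```python
from h import *
orbit((.5355,.2960),11,20,.2265)
```

```text
t 38.93 p [0.4913 0.3386 0.2257] jaw -2.6 w 0.0245 F [0.3 1.  0.7] j [ 0.55  0.21  1.2  -0.08  1.75  0.59]
r 0.06137608712332267 phi 136.08202709961589
[-0.01, 0.09, -0.06]
[-0.01, 0.19, -0.09]
[-0.0, 0.29, -0.09]
[0.0, 0.39, -0.05]
[0.01, 0.46, 0.01]
[0.02, 0.51, 0.11]
[0.03, 0.53, 0.21]
[0.03, 0.51, 0.31]
[0.04, 0.46, 0.4]
[0.04, 0.37, 0.46]
[0.04, 0.28, 0.5]
```

step_arm --commands '[[[-0.01, 0.09, -0.06, 0], [-0.01, 0.19, -0.09, 0], [0, 0.29, -0.09, 0], [0, 0.39, -0.05, 0], [0.01, 0.46, 0.01, 0], [0.02, 0.51, 0.11, 0], [0.03, 0.53, 0.21, 0], [0.03, 0.51, 0.31, 0], [0.04, 0.46, 0.4, 0], [0.04, 0.37, 0.46, 0], [0.04, 0.28, 0.5, 0], [0.04, 0.28, 0.5, 0]]]'

```text
time: 39.93
tool_pos: [0.5382, 0.2363, 0.2262]
ee_rot: [0.307, 1.496, -1.31]
wrist_force: [-1.6, 2.6, 0.6]
width: 0.0245
```

Run:
```python
from h import *
orbit((.5355,.2960),14,15,.2255)
```

```text
t 39.93 p [0.5382 0.2363 0.2262] jaw -2.6 w 0.0245 F [-1.6  2.6  0.6] j [ 0.36  0.18  1.23 -0.08  1.74  0.4 ]
r 0.059809891622697474 phi -87.42340711491964
[0.0, -0.08, -0.0]
[-0.0, -0.15, -0.03]
[-0.01, -0.22, -0.07]
[-0.01, -0.27, -0.12]
[-0.02, -0.31, -0.19]
[-0.02, -0.33, -0.27]
[-0.03, -0.32, -0.35]
[-0.03, -0.3, -0.42]
[-0.04, -0.26, -0.49]
[-0.04, -0.2, -0.54]
[-0.04, -0.13, -0.58]
[-0.04, -0.05, -0.6]
[-0.04, 0.02, -0.59]
[-0.04, 0.1, -0.57]
```

step_arm --commands '[[[0, -0.08, 0, 0], [0, -0.15, -0.03, 0], [-0.01, -0.22, -0.07, 0], [-0.01, -0.27, -0.12, 0], [-0.02, -0.31, -0.19, 0], [-0.02, -0.33, -0.27, 0], [-0.03, -0.32, -0.35, 0], [-0.03, -0.3, -0.42, 0], [-0.04, -0.26, -0.49, 0], [-0.04, -0.2, -0.54, 0], [-0.04, -0.13, -0.58, 0], [-0.04, -0.13, -0.58, 0]]]'

```text
time: 40.93
tool_pos: [0.5179, 0.3553, 0.2255]
ee_rot: [0.303, 1.495, -1.313]
wrist_force: [1.7, -0.8, 3.4]
width: 0.0245
```

Run:
```python
from h import *
orbit((.5355,.2960),14,10,.2255)
```

```text
t 40.93 p [0.5179 0.3553 0.2255] jaw -2.5 w 0.0245 F [ 1.7 -0.8  3.4] j [ 0.55  0.28  1.11 -0.07  1.77  0.58]
r 0.061842520674875244 phi 106.54657342094025
[0.0, 0.05, -0.0]
[0.0, 0.11, -0.01]
[0.0, 0.16, -0.0]
[0.01, 0.21, 0.01]
[0.01, 0.26, 0.03]
[0.01, 0.3, 0.07]
[0.01, 0.33, 0.1]
[0.02, 0.36, 0.15]
[0.02, 0.38, 0.19]
[0.03, 0.4, 0.24]
[0.03, 0.4, 0.3]
[0.03, 0.4, 0.35]
[0.04, 0.38, 0.4]
[0.04, 0.36, 0.44]
```

step_arm --commands '[[[0, 0.05, 0, 0], [0, 0.11, -0.01, 0], [0, 0.16, 0, 0], [0.01, 0.21, 0.01, 0], [0.01, 0.26, 0.03, 0], [0.01, 0.26, 0.03, 0]]]'

```text
time: 41.43
tool_pos: [0.57, 0.3464, 0.226]
ee_rot: [0.294, 1.495, -1.322]
wrist_force: [-0.1, -2.3, 5.6]
width: 0.0245
```

Run:
```python
from h import *
orbit((.5355,.2960),8,10,.2255)
```

```text
t 41.43 p [0.57   0.3464 0.226 ] jaw -2.6 w 0.0245 F [-0.1 -2.3  5.6] j [ 0.5   0.37  0.99 -0.08  1.8   0.53]
r 0.06109159126139617 phi 55.634395045544736
[0.01, 0.04, 0.04]
[0.01, 0.07, 0.07]
[0.01, 0.1, 0.12]
[0.02, 0.12, 0.17]
[0.02, 0.14, 0.22]
[0.02, 0.14, 0.27]
[0.03, 0.13, 0.32]
[0.03, 0.12, 0.37]
```

661° so far and still turning freely. I'll go on to the stop.

step_arm --commands '[[[0.01, 0.04, 0.04, 0], [0.01, 0.07, 0.07, 0], [0.01, 0.1, 0.12, 0], [0.01, 0.1, 0.12, 0], [0.01, 0.1, 0.12, 0]]]'

```text
time: 41.85
tool_pos: [0.5854, 0.3283, 0.2269]
ee_rot: [0.26, 1.508, -1.349]
wrist_force: [-6.7, 12.1, 4.8]
width: 0.0245
```

Run:
```python
from h import *
orbit((.5355,.2960),5,10,.2255)
```

```text
t 41.85 p [0.5854 0.3283 0.2269] jaw -2.2 w 0.0245 F [-6.7 12.1  4.8] j [ 0.46  0.38  0.98 -0.06  1.8   0.48]
r 0.059443354526528776 phi 32.91032715649312
[0.01, 0.03, 0.04]
[0.01, 0.05, 0.09]
[0.02, 0.06, 0.14]
[0.02, 0.06, 0.2]
[0.02, 0.05, 0.25]
```

step_arm --commands '[[[0.01, 0.03, 0.04, 0], [0.01, 0.05, 0.09, 0], [0.01, 0.06, 0.12, 0], [0.01, 0.06, 0.12, 0]]]'

```text
time: 42.18
tool_pos: [0.5917, 0.3055, 0.2253]
ee_rot: [0.1, 1.508, -1.505]
wrist_force: [-1.2, -4.1, 1.2]
width: 0.0125
```

Run:
```python
from h import *
orbit((.5355,.2960),1,10,.2255)
```

```text
t 42.18 p [0.5917 0.3055 0.2253] jaw -1.9 w 0.0125 F [-1.2 -4.1  1.2] j [ 0.42  0.37  0.99 -0.06  1.8   0.44]
r 0.05704134228936273 phi 9.627069423046146
[0.0, 0.02, 0.05]
```

The hand slid off the knob at about 33°, after 684°, when I pushed further: the screw is at its hard stop. I'll go up and look.

step_arm --commands '[[[-0.15, 0, 0, 0], [-0.3, 0, 0, 0], [-0.45, -0.1, 0, -0.1], [-0.5, -0.2, 0.05, -0.2], [-0.5, -0.28, 0.1, -0.3], [-0.5, -0.28, 0.1, -0.4], [-0.5, -0.28, 0.1, -0.5], [-0.5, -0.28, 0.1, -0.57], [-0.5, -0.28, 0.1, -0.57], [-0.5, -0.28, 0.1, -0.57]]]' --claw 53

```text
time: 43.02
tool_pos: [0.5344, 0.2941, 0.3251]
ee_rot: [-0.517, 1.507, -1.526]
wrist_force: [0.2, -0.3, 0.6]
width: 0.0498
```

Run:
```python
from h import *
plan((.5355,.296,.29,32))
s=snap('wrist','w15.png');np.savez('w15.npz',**s)
print(proj(s,(.5355,.296,.242)))
a=cv2.imread('pics/w15.png')[60:260,110:410]
cv2.imwrite('pics/w15c.png',cv2.resize(a,(750,500),interpolation=cv2.INTER_CUBIC))
```

```text
t 43.02 p [0.5344 0.2941 0.3251] jaw 32.1 w 0.0498 F [ 0.2 -0.3  0.6] j [ 0.44  0.26  0.94 -0.06  1.97 -0.14]
  -> (0.5355, 0.296, 0.29, 32) [ 0.175  0.015 -0.015] 0.002
[258.61641419 186.64525328]
```

View pics/w15c.png

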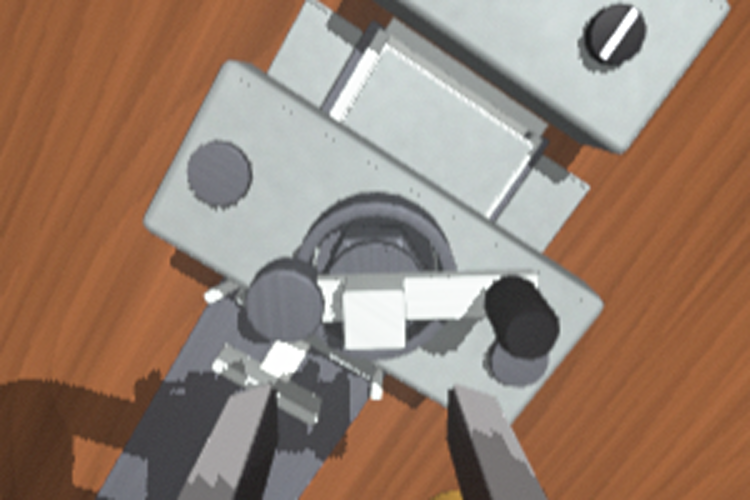

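Crop: the crank is still seated, its boss top at crop (375,320), and the boss sides line up with the jaws. I grip the boss and lift.

Run:
```python
from h import *
plan((.536,.2955,.225,32))
```

```text
t 43.07 p [0.5345 0.294  0.3252] jaw 32.1 w 0.0502 F [ 0.7  0.5 -0.1] j [ 0.44  0.26  0.94 -0.06  1.97 -0.14]
  -> (0.536, 0.2955, 0.225, 32) [ 0.5    0.026 -0.03 ] 0.002
```

step_arm --commands '[[[0.1, 0.01, -0.01, 0], [0.2, 0.025, -0.03, 0], [0.3, 0.025, -0.03, 0], [0.4, 0.025, -0.03, 0], [0.5, 0.025, -0.03, 0], [0.5, 0.025, -0.03, 0], [0.5, 0.025, -0.03, 0]]]'

```text
time: 43.65
tool_pos: [0.5354, 0.2953, 0.2239]
ee_rot: [-0.542, 1.506, -1.553]
wrist_force: [0.2, -0.3, -0.0]
width: 0.0497
```

step_arm --commands '[[[0, 0, 0, 0], [0, 0, 0, 0], [0, 0, 0, 0], [0, 0, 0, 0], [0, 0, 0, 0], [0, 0, 0, 0], [0, 0, 0, 0], [0, 0, 0, 0]]]' --claw 0

```text
time: 44.32
tool_pos: [0.5353, 0.2953, 0.2241]
ee_rot: [-0.544, 1.506, -1.554]
wrist_force: [-0.2, -0.7, 0.5]
width: 0.0261
```

Run:
```python
from h import *
plan((.5355,.2965,.30,32))
```

```text
t 44.32 p [0.5353 0.2953 0.2241] jaw 32.1 w 0.0261 F [-0.2 -0.7  0.5] j [ 0.45  0.25  1.15 -0.06  1.77 -0.13]
  -> (0.5355, 0.2965, 0.3, 32) [-0.379 -0.009  0.016] 0.001
```

step_arm --commands '[[[-0.04, 0, 0.002, 0], [-0.08, -0.001, 0.004, 0], [-0.12, -0.002, 0.006, 0], [-0.18, -0.004, 0.008, 0], [-0.25, -0.006, 0.01, 0], [-0.32, -0.008, 0.013, 0], [-0.4, -0.01, 0.016, 0], [-0.4, -0.01, 0.016, 0], [-0.4, -0.01, 0.016, 0]]]'

```text
time: 45.07
tool_pos: [0.5359, 0.297, 0.3057]
ee_rot: [-0.492, 1.508, -1.502]
wrist_force: [0.3, -0.3, -0.6]
width: 0.0002
```

Run:
```python
from h import *
plan((.54,.13,.31,32),(.633,-.252,.27,32))
```

```text
t 45.07 p [0.5359 0.297  0.3057] jaw 32.1 w 0.0002 F [ 0.3 -0.3 -0.6] j [ 0.45  0.26  0.98 -0.06  1.93 -0.13]
  -> (0.54, 0.13, 0.31, 32) [ 0.031 -0.426  0.718] 0.001
  -> (0.633, -0.252, 0.27, 32) [ 0.352 -1.04   2.568] 0.001
```

The jaws slid off the boss. I'll check by numbers where the crank is now.

```bash
cat >> h.py <<'E'
def boss(s,z,lo=235):
    im=s['img'].astype(int); m=(im.min(2)>lo).astype(np.uint8)
    c=proj(s,(.5355,.296,z)).astype(int)
    m[:max(0,c[1]-45)]=0; m[c[1]+45:]=0; m[:,:max(0,c[0]-60)]=0; m[:,c[0]+60:]=0
    n,l,st,ct=cv2.connectedComponentsWithStats(m); print('pred',c)
    for i in range(1,n):
        if st[i,4]>60: print(st[i],ct[i].round(1),ray(s,*ct[i],z).round(4))
E
python3 - <<'E'
from h import *
boss(dict(np.load('w15.npz')),.242)
s=snap('wrist');np.savez('w16.npz',**s); boss(s,.242)
g=cv2.cvtColor(s['img'],cv2.COLOR_RGB2GRAY); c=proj(s,(.5355,.296,.242)).astype(int)
print(c); print(g[c[1]-40:c[1]+24:4,c[0]-40:c[0]+44:4])
E
```

```text
pred [258 186]
[248 171  59  28 930] [271.9 183. ] [0.5448 0.3066 0.242 ]
[215 197  17  14 153] [222.8 203.3] [0.5137 0.2599 0.242 ]
pred [255 194]
[269 177  38  17 480] [283.9 184.4] [0.5525 0.3196 0.242 ]
[243 183  25  24 558] [255.2 194.2] [0.535  0.2967 0.242 ]
[255 194]
[[190 189 192 195  93 127 120  85  70  71  69  66  67  67  98 124 136 105
  197 198 196]
 [190 192 191 190 123 117 118  69  77  79  78  78  79  81  71  79 123 135
  192 196 197]
 [192 192 194 115 119 123 119 119 109  85 109 111  85 151  77  75  71 125
  104 198 201]
 [190 191 112 123  94 123  67  90 126 123 122 123 124 129  96  66  76 106
  129 200 198]
 [ 71  78  79  79 156  81  81 123 122 120 124 121 122 123 124  87  74 103
  122 178 199]
 [129 130 100  79  75  72 122 123 123 126 127 128 134 133 140 130 123 136
  141 145 164]
 [124 120 122 143 112 232 231 130 153 154 156 158 158 171 248 248 246 246
  247 247 247]
 [120 122 121 124 120 251 252 180 187 194 209 211 219 208 247 248 247 247
  247 247 247]
 [117 118 119 120 122 236 138 248 244 246 246 248 247 243 247 248 248 248
  248 248 250]
 [117 116 119 122 119 251 143 247 247 245 245 245 247 239 246 246 246 247
  247 247 155]
 [114 118 115 120 117 236 163 244 246 246 247 244 246 239 197 181 174 174
  146 152 120]
 [114 117 118 116  96  98  58 236 244 245 246 247 245 240  70  68 122 101
  111 110 116]
 [110 115 116 151 106  77  75 233 245 243 244 245 246 246  74 127 121 108
  110 107 201]
 [171 173 172 255 118  80 112 215 238 237 235 230 231 221 122 141 115 108
  159 194 198]
 [173 170 175 139 127 130 124 134 123 112 118 117 116 167 198 197 198 198
  200 199 197]
 [136 174 157  72  75  72  73  72 100 165 107 161 173 195 106 193 196 199
  196 197 197]]
```

The crank is still fully seated, with the boss at the expected point, so the socket is jammed against the hex by the stop torque. I'll grip again, back it off a few degrees within its play and lift.

step_arm --commands '[[[0, 0, 0, 0], [0, 0, 0, 0], [0, 0, 0, 0], [0, 0, 0, 0], [0, 0, 0, 0], [0, 0, 0, 0], [0.1, 0, -0.005, 0], [0.2, 0, -0.01, 0], [0.3, 0.005, -0.014, 0], [0.41, 0.01, -0.017, 0], [0.41, 0.01, -0.017, 0], [0.41, 0.01, -0.017, 0]]]' --claw 53

```text
time: 46.12
tool_pos: [0.5354, 0.2954, 0.2224]
ee_rot: [-0.525, 1.507, -1.536]
wrist_force: [0.3, 0.7, 0.5]
width: 0.0502
```

step_arm --commands '[[[0, 0, 0, 0], [0, 0, 0, 0], [0, 0, 0, 0], [0, 0, 0, 0], [0, 0, 0, 0], [0, 0, 0, 0], [0, 0, 0, -0.05], [0, 0, 0, -0.1], [0, 0, 0, -0.15], [0, 0, 0, -0.15]]]' --claw 0

```text
time: 46.95
tool_pos: [0.5354, 0.2953, 0.2223]
ee_rot: [-0.683, 1.507, -1.536]
wrist_force: [-1.2, -1.0, -0.4]
width: 0.0261
```

Run:
```python
from h import *
R,p=plan((.5352,.296,.245,41),(.5352,.2965,.30,41)); print(robot.get_obs()['wrist_torque'].round(2))
```

```text
t 46.95 p [0.5354 0.2953 0.2223] jaw 41.1 w 0.0261 F [-1.2 -1.  -0.4] j [ 0.45  0.25  1.16 -0.06  1.76 -0.28]
  -> (0.5352, 0.296, 0.245, 41) [-0.113 -0.003  0.003] 0.002
  -> (0.5352, 0.2965, 0.3, 41) [-0.388 -0.012  0.014] 0.002
[ 0.05 -0.3   0.11]
```

Now lift a little at first and check.

step_arm --commands '[[[-0.02, 0, 0, 0], [-0.04, 0, 0.001, 0], [-0.06, -0.001, 0.002, 0], [-0.08, -0.002, 0.003, 0], [-0.08, -0.002, 0.003, 0]]]'

```text
time: 47.37
tool_pos: [0.5343, 0.2954, 0.2253]
ee_rot: [-0.902, 1.5, -1.755]
wrist_force: [6.8, 1.7, -34.8]
width: 0.0261
```

It pulls 35 N without coming free: the socket is wedged on the hex. I'll ease it up by rocking under a light pull.

step_arm --commands '[[[-0.03, 0.03, 0, 0], [-0.03, -0.03, 0, 0], [-0.03, 0, 0.03, 0], [-0.03, 0, -0.03, 0], [-0.04, 0.03, 0, 0], [-0.04, -0.03, 0, 0], [-0.04, 0, 0.03, 0], [-0.04, 0, -0.03, 0], [-0.04, 0, 0, 0], [-0.04, 0, 0, 0]]]'

```text
time: 48.2
tool_pos: [0.5338, 0.2973, 0.2325]
ee_rot: [-0.941, 1.501, -1.792]
wrist_force: [-0.4, 4.1, -15.0]
width: 0.0258
```

Run:
```python
from h import *
R,p=plan((.5352,.296,.245,41)); print(R.round(3),robot.get_obs()['wrist_torque'].round(2))
s=snap('wrist');np.savez('w17.npz',**s)
# dark knob and white boss rows for lift check
c=proj(s,(.5355,.296,.242)); print(c, proj(s,(.5355,.296,.252)))
boss(s,.242)
```

```text
t 48.2 p [0.5338 0.2973 0.2325] jaw 41.2 w 0.0258 F [ -0.4   4.1 -15. ] j [ 0.45  0.26  1.12 -0.06  1.8  -0.28]
  -> (0.5352, 0.296, 0.245, 41) [-0.062 -0.003  0.012] 0.003
[[-0.015  0.752  0.659]
 [-0.068  0.657 -0.751]
 [-0.998 -0.056  0.041]] [ 1.14 -0.19  0.1 ]
[254.05326019 234.27620267] [253.19663999 241.58966507]
pred [254 234]
[274 210  40  20 454] [297.8 216.7] [0.5485 0.3262 0.242 ]
[238 220  35  11 188] [252.9 222.5] [0.529  0.3023 0.242 ]
```

step_arm --commands '[[[-0.03, 0.02, 0, 0], [-0.03, -0.02, 0, 0], [-0.03, 0, 0.02, 0], [-0.04, 0, -0.02, 0], [-0.04, 0.02, 0, 0], [-0.05, -0.02, 0, 0], [-0.05, 0, 0.02, 0], [-0.05, 0, -0.01, 0], [-0.05, 0, 0, 0], [-0.05, 0, 0, 0]]]'

```text
time: 49.08
tool_pos: [0.5345, 0.2978, 0.2446]
ee_rot: [-0.894, 1.503, -1.746]
wrist_force: [-0.7, -0.0, -4.8]
width: 0.0257
```

Run:
```python
from h import *
R,p=plan((.5352,.296,.245,41),(.5352,.296,.30,41)); print(robot.get_obs()['wrist_torque'].round(2))
s=snap('wrist')
boss(s,.242)
```

```text
t 49.08 p [0.5345 0.2978 0.2446] jaw 41.1 w 0.0257 F [-0.7 -0.  -4.8] j [ 0.45  0.26  1.1  -0.06  1.82 -0.28]
  -> (0.5352, 0.296, 0.245, 41) [-0.002 -0.004  0.009] 0.002
  -> (0.5352, 0.296, 0.3, 41) [-0.276 -0.018  0.021] 0.002
[-0.02 -0.17  0.03]
pred [253 226]
[273 208  40  21 477] [295.7 214.7] [0.5518 0.3236 0.242 ]
[238 218  35  10 210] [254.2 220.8] [0.5328 0.2996 0.242 ]
```

The crank is free and in the grip (load about its weight). I'll lift it and look at the hex angle, to see whether the hex was dragged back.

step_arm --commands '[[[-0.1, -0.005, 0.01, 0], [-0.2, -0.01, 0.015, 0], [-0.3, -0.02, 0.02, 0], [-0.4, -0.02, 0.02, 0], [-0.4, -0.02, 0.1, 0], [-0.4, -0.02, 0.2, 0], [-0.4, -0.02, 0.3, 0], [-0.4, -0.02, 0.4, 0], [-0.4, -0.02, 0.4, 0], [-0.4, -0.02, 0.4, 0]]]'

```text
time: 49.97
tool_pos: [0.5858, 0.2396, 0.328]
ee_rot: [-0.897, 1.503, -1.751]
wrist_force: [-0.1, 0.1, -7.2]
width: 0.0257
```

```bash
cat > hexa.py <<'E'
from h import *
def hexang(s,C=(.5360,.2960)):
    # rectify the plane z=.182 around the spindle, then take the bright hex outline
    n=240; w=.06
    P=[(C[0]-w/2,C[1]+w/2),(C[0]+w/2,C[1]+w/2),(C[0]+w/2,C[1]-w/2),(C[0]-w/2,C[1]-w/2)]
    src=np.float32([proj(s,(x,y,.182)) for x,y in P]); dst=np.float32([[0,0],[n,0],[n,n],[0,n]])
    g=cv2.warpPerspective(cv2.cvtColor(s['img'],cv2.COLOR_RGB2GRAY),cv2.getPerspectiveTransform(src,dst),(n,n),flags=cv2.INTER_CUBIC)
    m=(g>170).astype(np.uint8); k,l,st,ct=cv2.connectedComponentsWithStats(m)
    i=1+np.argmax([st[j,4]*(np.hypot(*(ct[j]-n/2))<35) for j in range(1,k)])
    p=max(cv2.findContours((l==i).astype(np.uint8),0,1)[0],key=len)
    h=cv2.convexHull(p).reshape(-1,2).astype(float); d=np.diff(np.vstack([h,h[:1]]),axis=0)
    L=np.hypot(*d.T); a=np.arctan2(-d[:,1],d[:,0])
    e=np.angle((L**1.5*np.exp(6j*a)).sum())/6   # edge direction mod 60
    poly=cv2.approxPolyDP(cv2.convexHull(p),6,True).reshape(-1,2)
    print('area mm2',st[i,4]*(60/n)**2,'ctr',ct[i].round(),'edge dir mod60 = corner dir',np.degrees(e).round(1)%60,'poly',poly.tolist())
E
python3 - <<'E'
from hexa import *
hexang(dict(np.load('w9.npz')))
plan()
s=snap('wrist');np.savez('w18.npz',**s); hexang(s)
E
```

```text
area mm2 718.75 ctr [120. 113.] edge dir mod60 = corner dir 54.3 poly [[91, 54], [157, 61], [188, 122], [177, 145], [139, 171], [100, 170], [65, 145], [50, 118]]
t 49.97 p [0.5858 0.2396 0.328 ] jaw 41.0 w 0.0257 F [-0.1  0.1 -7.2] j [ 0.33  0.33  0.85 -0.06  2.   -0.41]
area mm2 724.3125 ctr [118. 114.] edge dir mod60 = corner dir 58.9 poly [[155, 60], [189, 130], [135, 169], [84, 181], [50, 124], [51, 111], [89, 56]]
```

The hex reads about 57°, while the stop should be near 44°: it seems to have been dragged back about 10° (roughly 0.2–0.3 mm) by my back-off. I'll put the crank on again and wind it gently to the stop.

Run:
```python
from h import *
plan((.535,.2965,.30,54),(.535,.2965,.255,54),(.535,.2965,.248,54))
```

```text
t 50.02 p [0.5852 0.2404 0.3281] jaw 41.1 w 0.0256 F [ 0.1 -0.5 -7. ] j [ 0.33  0.32  0.85 -0.06  2.   -0.41]
  -> (0.535, 0.2965, 0.3, 54) [ 0.125  0.002 -0.382] -0.215
  -> (0.535, 0.2965, 0.255, 54) [ 0.349  0.014 -0.391] -0.215
  -> (0.535, 0.2965, 0.248, 54) [ 0.384  0.016 -0.393] -0.215
```

step_arm --commands '[[[0.05, 0, -0.1, -0.1], [0.08, 0, -0.2, -0.2], [0.1, 0, -0.3, -0.215], [0.12, 0, -0.38, -0.215], [0.2, 0.005, -0.385, -0.215], [0.28, 0.01, -0.39, -0.215], [0.35, 0.014, -0.391, -0.215], [0.35, 0.014, -0.391, -0.215], [0.35, 0.014, -0.391, -0.215]]]'

```text
time: 50.77
tool_pos: [0.5339, 0.2969, 0.2543]
ee_rot: [-1.153, 1.503, -1.779]
wrist_force: [0.5, -0.1, -6.1]
width: 0.0255
```

step_arm --commands '[[[0.04, 0, 0, 0], [0.08, 0, 0, 0], [0.09, -0.015, 0, 0], [0.09, -0.015, -0.012, 0], [0.09, -0.008, -0.018, 0], [0.09, 0.005, -0.018, 0], [0.09, 0.015, -0.01, 0], [0.09, 0.015, 0.008, 0], [0.09, 0.005, 0.015, 0], [0.09, -0.01, 0.015, 0], [0.09, -0.005, 0.005, 0], [0.09, 0, 0, 0]]]'

```text
time: 51.77
tool_pos: [0.534, 0.2961, 0.2363]
ee_rot: [-1.143, 1.504, -1.769]
wrist_force: [1.5, 1.4, -7.0]
width: 0.0257
```

Run:
```python
from h import *
plan((.5354,.2954,.223,54)); print(robot.get_obs()['wrist_torque'].round(2))
```

```text
t 51.77 p [0.534  0.2961 0.2363] jaw 54.1 w 0.0257 F [ 1.5  1.4 -7. ] j [ 0.44  0.26  1.12 -0.06  1.81 -0.51]
  -> (0.5354, 0.2954, 0.223, 54) [0.066 0.005 0.006] 0.002
[ 0.58 -0.47  0.05]
```

Engaged. I'll seat it and wind to the known stop angle.

step_arm --commands '[[[0.03, 0.002, 0.002, 0], [0.05, 0.004, 0.004, 0], [0.07, 0.005, 0.005, 0], [0.07, 0.005, 0.005, 0], [0.07, 0.005, 0.005, 0]]]'

```text
time: 52.18
tool_pos: [0.5343, 0.2955, 0.2316]
ee_rot: [-1.048, 1.508, -1.674]
wrist_force: [-8.2, 0.6, 18.7]
width: 0.0259
```

step_arm --commands '[[[0, 0, 0, 0.06], [0, 0, 0, 0.12], [0, 0, 0, 0.18], [0, 0, 0, 0.23], [0, 0, 0, 0.28], [0, 0, 0, 0.31], [0, 0, 0, 0.34], [0, 0, 0, 0.36], [0, 0, 0, 0.36]]]'

```text
time: 52.93
tool_pos: [0.5338, 0.2959, 0.2328]
ee_rot: [-0.667, 1.51, -1.668]
wrist_force: [-1.6, 2.2, -0.2]
width: 0.0261
```

Run:
```python
from h import *
plan((.5354,.2954,.223,32)); print(robot.get_obs()['wrist_torque'].round(2))
```

```text
t 52.93 p [0.5338 0.2959 0.2328] jaw 32.6 w 0.0261 F [-1.6  2.2 -0.2] j [ 0.44  0.25  1.13 -0.05  1.79 -0.14]
  -> (0.5354, 0.2954, 0.223, 32) [0.049 0.007 0.004] 0.009
[0.6  0.4  0.56]
```

At the stop: jaw 32.6° with 0.56 N m, well above the 0.12 N m screw friction. Now I rock it off without turning back.

step_arm --commands '[[[0, 0, 0, 0], [-0.03, 0.03, 0, 0], [-0.04, -0.03, 0, 0], [-0.05, 0, 0.03, 0], [-0.05, 0, -0.03, 0], [-0.06, 0.03, 0, 0], [-0.06, -0.03, 0, 0], [-0.06, 0, 0.03, 0], [-0.06, 0, -0.03, 0], [-0.06, 0.02, 0, 0], [-0.06, -0.02, 0, 0], [-0.06, 0, 0, 0]]]'

```text
time: 53.93
tool_pos: [0.5326, 0.2959, 0.2445]
ee_rot: [-0.706, 1.508, -1.708]
wrist_force: [-6.3, -3.4, -13.1]
width: 0.0254
```

Run:
```python
from h import *
plan((.5354,.2965,.255,32),(.5354,.2965,.31,32)); print(robot.get_obs()['wrist_torque'].round(2))
s=snap('wrist'); boss(s,.242)
```

```text
t 53.93 p [0.5326 0.2959 0.2445] jaw 32.5 w 0.0254 F [ -6.3  -3.4 -13.1] j [ 0.44  0.25  1.11 -0.05  1.82 -0.14]
  -> (0.5354, 0.2965, 0.255, 32) [-0.053  0.011  0.008] 0.009
  -> (0.5354, 0.2965, 0.31, 32) [-0.327 -0.     0.021] 0.009
[-0.57  1.18  0.15]
pred [257 225]
[273 204  44  20 619] [295.3 211.2] [0.5518 0.321  0.242 ]
[238 215  34  18 409] [253.2 220.9] [0.5306 0.2976 0.242 ]
```

step_arm --commands '[[[-0.03, 0.03, 0.005, 0], [-0.04, -0.01, 0.005, 0], [-0.04, 0.01, 0.03, 0], [-0.05, 0.01, -0.02, 0], [-0.06, 0.03, 0.005, 0], [-0.06, -0.01, 0.005, 0], [-0.07, 0.01, 0.02, 0], [-0.08, 0.01, -0.01, 0], [-0.08, 0.01, 0.008, 0], [-0.08, 0.01, 0.008, 0]]]'

```text
time: 54.82
tool_pos: [0.5362, 0.2968, 0.2625]
ee_rot: [-0.663, 1.509, -1.665]
wrist_force: [0.2, 0.3, 0.1]
width: 0.0003
```

Run:
```python
from h import *
plan((.5354,.2965,.33,32)); print(robot.get_obs()['wrist_torque'].round(2))
s=snap('wrist'); boss(s,.242)
```

```text
t 54.82 p [0.5362 0.2968 0.2625] jaw 32.5 w 0.0003 F [0.2 0.3 0.1] j [ 0.44  0.26  1.07 -0.06  1.85 -0.14]
  -> (0.5354, 0.2965, 0.33, 32) [-0.337 -0.017  0.016] 0.009
[-0.04 -0.11  0.  ]
pred [253 213]
[268 194  45  20 728] [286.2 202.6] [0.5514 0.3184 0.242 ]
[234 201  32  15 396] [249.5 207. ] [0.5292 0.2991 0.242 ]
```

It slid off again because the grip had become shallow. I'll grip deep, rock first, then pull lightly.

step_arm --commands '[[[0, 0, 0, 0], [0, 0, 0, 0], [0, 0, 0, 0], [0, 0, 0, 0], [0, 0, 0, 0], [0, 0, 0, 0], [0.07, 0, -0.003, 0], [0.14, -0.002, -0.006, 0], [0.2, -0.004, -0.008, 0], [0.2, -0.004, -0.008, 0], [0.2, -0.004, -0.008, 0]]]' --claw 53

```text
time: 55.78
tool_pos: [0.5345, 0.2948, 0.2228]
ee_rot: [-0.651, 1.508, -1.654]
wrist_force: [0.1, -1.5, 3.2]
width: 0.0502
```

step_arm --commands '[[[0, 0, 0, 0], [0, 0, 0, 0], [0, 0, 0, 0], [0, 0, 0, 0], [0, 0, 0, 0], [0, 0, 0, 0], [0, 0, 0, 0]]]' --claw 0

```text
time: 56.37
tool_pos: [0.534, 0.2948, 0.2224]
ee_rot: [-0.676, 1.508, -1.678]
wrist_force: [-2.9, -1.5, 0.0]
width: 0.0273
```

step_arm --commands '[[[0, 0.04, 0, 0], [0, -0.04, 0, 0], [0, 0, 0.04, 0], [0, 0, -0.04, 0], [-0.01, 0.04, 0, 0], [-0.01, -0.04, 0, 0], [-0.02, 0, 0.04, 0], [-0.02, 0, -0.04, 0], [-0.03, 0.03, 0, 0], [-0.03, -0.03, 0, 0], [-0.03, 0, 0.02, 0], [-0.03, 0, 0, 0]]]'

```text
time: 57.37
tool_pos: [0.5344, 0.2947, 0.2245]
ee_rot: [-0.723, 1.505, -1.726]
wrist_force: [5.0, -4.3, -11.1]
width: 0.0264
```

Run:
```python
from h import *
plan((.5354,.2960,.25,32),(.5354,.2965,.33,32)); print(robot.get_obs()['wrist_torque'].round(2))
s=snap('wrist'); boss(s,.242)
```

```text
t 57.37 p [0.5344 0.2947 0.2245] jaw 32.5 w 0.0264 F [  5.   -4.3 -11.1] j [ 0.44  0.25  1.14 -0.06  1.78 -0.14]
  -> (0.5354, 0.296, 0.25, 32) [-0.128  0.002  0.003] 0.008
  -> (0.5354, 0.2965, 0.33, 32) [-0.527 -0.014  0.021] 0.008
[-0.57 -1.09  0.3 ]
pred [255 236]
[274 208  41  21 563] [298.3 215.8] [0.5502 0.3243 0.242 ]
[236 220  37  22 468] [251.2 226.8] [0.5291 0.3007 0.242 ]
```

step_arm --commands '[[[-0.03, 0.03, 0, -0.04], [-0.03, -0.03, 0, -0.07], [-0.04, 0, 0.03, -0.07], [-0.04, 0, -0.03, -0.07], [-0.04, 0.03, 0, -0.07], [-0.05, -0.03, 0, -0.07], [-0.05, 0, 0.03, -0.07], [-0.05, 0, -0.03, -0.07], [-0.05, 0.03, 0, -0.07], [-0.05, -0.03, 0, -0.07], [-0.05, 0, 0.02, -0.07], [-0.05, 0, 0, -0.07]]]'

```text
time: 58.42
tool_pos: [0.535, 0.2946, 0.2353]
ee_rot: [-0.78, 1.502, -1.711]
wrist_force: [-0.7, -2.1, -7.0]
width: 0.0256
```

Run:
```python
from h import *
plan((.5354,.2960,.25,36),(.5354,.2965,.33,36)); print(robot.get_obs()['wrist_torque'].round(2))
s=snap('wrist'); boss(s,.242)
```

```text
t 58.42 p [0.535  0.2946 0.2353] jaw 36.6 w 0.0256 F [-0.7 -2.1 -7. ] j [ 0.44  0.25  1.12 -0.06  1.8  -0.21]
  -> (0.5354, 0.296, 0.25, 36) [-0.074  0.002 -0.001] 0.01
  -> (0.5354, 0.2965, 0.33, 36) [-0.473 -0.016  0.016] 0.01
[-0.43  0.03  0.03]
pred [255 228]
[225 205  13   8  62] [230.7 207.5] [0.5122 0.2987 0.242 ]
[273 205  42  21 577] [295.5 212.6] [0.5497 0.3229 0.242 ]
[238 216  34  19 371] [253.  221.3] [0.5307 0.2996 0.242 ]
```

Free: the load is the crank's weight and the torque is zero. I lift it clear and carry it to the pad.

step_arm --commands '[[[-0.03, 0.006, 0, 0], [-0.06, -0.002, 0, 0], [-0.09, 0, 0.002, 0], [-0.13, -0.002, 0.003, 0], [-0.2, -0.005, 0.006, 0], [-0.3, -0.01, 0.01, 0], [-0.4, -0.012, 0.013, 0], [-0.47, -0.015, 0.016, 0], [-0.47, -0.015, 0.016, 0], [-0.47, -0.015, 0.016, 0]]]'

```text
time: 59.3
tool_pos: [0.5357, 0.2974, 0.3324]
ee_rot: [-0.693, 1.505, -1.624]
wrist_force: [0.3, -0.0, -7.8]
width: 0.0259
```

Run:
```python
from hexa import *
plan((.56,.12,.33,36.5),(.60,-.05,.30,36.5),(.633,-.251,.25,36.5))
s=snap('wrist');np.savez('w19.npz',**s); boss(s,.242)
```

```text
t 59.3 p [0.5357 0.2974 0.3324] jaw 36.6 w 0.0259 F [ 0.3 -0.  -7.8] j [ 0.45  0.28  0.9  -0.06  1.99 -0.22]
  -> (0.56, 0.12, 0.33, 36.5) [ 0.07  -0.431  0.782] 0.002
  -> (0.6, -0.05, 0.3, 36.5) [ 0.274 -0.771  1.574] 0.002
  -> (0.633, -0.251, 0.25, 36.5) [ 0.589 -1.227  2.464] 0.002
pred [256 186]
[274 205  42  22 633] [296.6 213. ] [0.5879 0.2979 0.242 ]
[238 216  35  15 360] [253.8 220.8] [0.5568 0.262  0.242 ]
```

step_arm --commands '[[[0.01, -0.05, 0.1, 0], [0.02, -0.12, 0.25, 0], [0.03, -0.2, 0.4, 0], [0.04, -0.28, 0.55, 0], [0.05, -0.36, 0.7, 0], [0.05, -0.42, 0.83, 0], [0.05, -0.45, 0.9, 0], [0.05, -0.45, 0.9, 0]]]'

```text
time: 60.02
tool_pos: [0.5709, 0.0947, 0.332]
ee_rot: [-0.765, 1.5, -1.702]
wrist_force: [-0.1, 0.2, -7.2]
width: 0.0257
```

step_arm --commands '[[[0.01, -0.05, 0.1, 0], [0.02, -0.12, 0.25, 0], [0.03, -0.2, 0.4, 0], [0.04, -0.28, 0.55, 0], [0.05, -0.36, 0.7, 0], [0.05, -0.42, 0.83, 0], [0.05, -0.45, 0.9, 0], [0.05, -0.45, 0.9, 0], [0.05, -0.45, 0.9, 0]]]'

```text
time: 60.77
tool_pos: [0.6049, -0.1036, 0.334]
ee_rot: [-0.807, 1.502, -1.744]
wrist_force: [-0.8, 0.5, -7.0]
width: 0.0255
```

Run:
```python
from h import *
plan((.633,-.252,.20,36.5),(.633,-.252,.09,36.5))
s=snap('wrist');np.savez('w20.npz',**s)
hsv=cv2.cvtColor(s['img'],cv2.COLOR_RGB2HSV)
c=proj(s,(.633,-.252,.004)); print(c)
sub=(hsv[...,2]>165)&(hsv[...,1]<175)&(hsv[...,1]>60)&(hsv[...,0]<25)
m=np.zeros(sub.shape,np.uint8); u,v=c.astype(int); m[max(0,v-38):v+38,max(0,u-38):u+38]=sub[max(0,v-38):v+38,max(0,u-38):u+38]
m=cv2.morphologyEx(m,cv2.MORPH_CLOSE,np.ones((5,5)))
p=max(cv2.findContours(m,0,2)[0],key=cv2.contourArea)
print(cv2.contourArea(p),cv2.boundingRect(p)); (e,ax,an)=cv2.fitEllipse(cv2.convexHull(p)); print(e,ax,ray(s,*e,.004).round(4))
```

```text
t 60.77 p [ 0.6049 -0.1036  0.334 ] jaw 36.3 w 0.0255 F [-0.8  0.5 -7. ] j [-0.22  0.25  0.93 -0.07  1.96 -0.88]
  -> (0.633, -0.252, 0.2, 36.5) [ 0.717 -0.292  0.648] -0.004
  -> (0.633, -0.252, 0.09, 36.5) [ 1.266 -0.265  0.622] -0.004
[230.95830413 210.635929  ]
246.5 (192, 172, 26, 19)
(200.9814453125, 177.04713439941406) (18.914438247680664, 37.40912628173828) [ 0.5432 -0.2282  0.004 ]
```

Run:
```python
from h import *
for f in ('w11','w12','w10','w1'):
    s=dict(np.load(f+'.npz'))
    for C in ((.6423,-.240),(.634,-.252)):
        t=np.linspace(0,2*np.pi,60); q=np.array([proj(s,(C[0]+.042*np.cos(a),C[1]+.042*np.sin(a),.004)) for a in t])
        print(f,C,'pred pad box u',q[:,0].min().round(),q[:,0].max().round(),'v',q[:,1].min().round(),q[:,1].max().round())
s=dict(np.load('w12.npz')); hsv=cv2.cvtColor(s['img'],cv2.COLOR_RGB2HSV)
sub=(hsv[...,2]>175)&(hsv[...,1]<170)&(hsv[...,1]>60)&(hsv[...,0]<25)
for v in (140,146,152,158,164,170): 
    x=np.where(sub[v,205:290])[0]+205; print(v,x.min(),x.max()) if len(x) else None
print('w12 centre',ray(s,245,161,.004).round(4))
plan((.634,-.2525,.20,36.5))
```

```text
w11 (0.6423, -0.24) pred pad box u 217.0 289.0 v 142.0 210.0
w11 (0.634, -0.252) pred pad box u 208.0 280.0 v 151.0 218.0
w12 (0.6423, -0.24) pred pad box u 226.0 277.0 v 131.0 180.0
w12 (0.634, -0.252) pred pad box u 220.0 271.0 v 137.0 186.0
w10 (0.6423, -0.24) pred pad box u 252.0 303.0 v 118.0 168.0
w10 (0.634, -0.252) pred pad box u 245.0 296.0 v 124.0 174.0
w1 (0.6423, -0.24) pred pad box u 319.0 369.0 v 43.0 98.0
w1 (0.634, -0.252) pred pad box u 315.0 365.0 v 52.0 106.0
140 233 256
146 225 264
152 222 267
158 220 269
164 221 269
170 222 268
w12 centre [ 0.6327 -0.2498  0.004 ]
t 60.82 p [ 0.6049 -0.1027  0.3344] jaw 36.3 w 0.0257 F [-0.7  1.1 -7.7] j [-0.22  0.25  0.93 -0.07  1.96 -0.88]
  -> (0.634, -0.2525, 0.2, 36.5) [ 0.72  -0.293  0.656] -0.003
```

step_arm --commands '[[[0.05, -0.05, 0.12, 0], [0.1, -0.11, 0.25, 0], [0.15, -0.17, 0.4, 0], [0.2, -0.24, 0.55, 0], [0.3, -0.29, 0.65, 0], [0.45, -0.293, 0.655, 0], [0.6, -0.293, 0.655, 0], [0.72, -0.293, 0.655, 0], [0.72, -0.293, 0.655, 0], [0.72, -0.293, 0.655, 0]]]'

```text
time: 61.65
tool_pos: [0.6331, -0.2501, 0.1973]
ee_rot: [-0.885, 1.504, -1.818]
wrist_force: [0.4, -1.0, -6.4]
width: 0.0256
```

step_arm --commands '[[[0.1, 0.005, -0.005, 0], [0.2, 0.01, -0.01, 0], [0.3, 0.015, -0.015, 0], [0.4, 0.02, -0.02, 0], [0.5, 0.025, -0.025, 0], [0.57, 0.028, -0.027, 0], [0.57, 0.028, -0.027, 0], [0.57, 0.028, -0.027, 0]]]'

```text
time: 62.32
tool_pos: [0.6337, -0.2492, 0.0851]
ee_rot: [-0.85, 1.504, -1.783]
wrist_force: [0.6, 0.9, -5.2]
width: 0.0257
```

Run:
```python
from h import *
plan((.6335,-.2525,.074,36.5),(.6335,-.2525,.063,36.5))
```

```text
t 62.32 p [ 0.6337 -0.2492  0.0851] jaw 36.5 w 0.0257 F [ 0.6  0.9 -5.2] j [-0.42  0.42  1.21 -0.07  1.5  -1.06]
  -> (0.6335, -0.2525, 0.074, 36.5) [ 0.057 -0.008  0.01 ] 0.0
  -> (0.6335, -0.2525, 0.063, 36.5) [ 0.111 -0.005  0.008] 0.0
```

step_arm --commands '[[[0.02, -0.008, 0.01, 0], [0.04, -0.008, 0.01, 0], [0.05, -0.008, 0.01, 0], [0.06, -0.008, 0.01, 0], [0.06, -0.008, 0.01, 0]]]'

```text
time: 62.73
tool_pos: [0.6334, -0.2526, 0.0732]
ee_rot: [-0.853, 1.504, -1.786]
wrist_force: [-0.3, -0.2, -6.2]
width: 0.0258
```

step_arm --commands '[[[0.015, 0, 0, 0], [0.03, 0, 0, 0], [0.045, 0, 0, 0], [0.045, 0, 0, 0], [0.045, 0, 0, 0]]]'

```text
time: 63.15
tool_pos: [0.6349, -0.2539, 0.0731]
ee_rot: [-0.743, 1.501, -1.676]
wrist_force: [-6.2, 3.8, 16.8]
width: 0.0255
```

It stands on the pad (contact 17 N). I release and retreat.

step_arm --commands '[[[-0.005, 0, 0, 0], [-0.005, 0, 0, 0], [-0.005, 0, 0, 0], [-0.005, 0, 0, 0], [-0.005, 0, 0, 0], [-0.1, -0.005, 0.005, 0], [-0.2, -0.01, 0.01, 0], [-0.35, -0.017, 0.017, 0], [-0.5, -0.025, 0.025, 0], [-0.7, -0.035, 0.035, 0], [-0.8, -0.04, 0.04, 0], [-0.8, -0.04, 0.04, 0]]]' --claw 53

```text
time: 64.15
tool_pos: [0.6366, -0.2551, 0.2407]
ee_rot: [-0.591, 1.496, -1.524]
wrist_force: [0.6, 0.0, 0.9]
width: 0.0494
```

Run:
```python
from h import *
plan()
s=snap('wrist','w21.png');np.savez('w21.npz',**s)
im=s['img'].astype(int)
X=(.6335,-.2515)
for z in (.004,.082): print(z,proj(s,(*X,z)).round())
m=(im.min(2)>225).astype(np.uint8); c=proj(s,(*X,.082)).astype(int); M=np.zeros_like(m); M[c[1]-40:c[1]+40,c[0]-50:c[0]+50]=m[c[1]-40:c[1]+40,c[0]-50:c[0]+50]
n,l,st,ct=cv2.connectedComponentsWithStats(M)
for i in range(1,n):
    if st[i,4]>40: print('white',st[i],ct[i].round(1),ray(s,*ct[i],.082).round(4))
g=im.mean(2); k=(g<50).astype(np.uint8); k[:c[1]-70]=0;k[c[1]+60:]=0; k[:,:c[0]-90]=0;k[:,c[0]+90:]=0
n,l,st,ct=cv2.connectedComponentsWithStats(k)
for i in range(1,n):
    if st[i,4]>80: print('dark',st[i],ct[i].round(1))
a=np.radians(36.5); print('knob exp top',proj(s,(X[0]+.06*np.cos(a),X[1]+.06*np.sin(a),.102)).round(),'bot',proj(s,(X[0]+.06*np.cos(a),X[1]+.06*np.sin(a),.057)).round(),'cw',proj(s,(X[0]-.04*np.cos(a),X[1]-.04*np.sin(a),.062)).round())
# pad extents
hsv=cv2.cvtColor(s['img'],cv2.COLOR_RGB2HSV); sub=(hsv[...,2]>165)&(hsv[...,1]<175)&(hsv[...,1]>60)&(hsv[...,0]<25)
t=np.linspace(0,6.3,60); q=np.array([proj(s,(X[0]+.042*np.cos(b),X[1]+.042*np.sin(b),.004)) for b in t]); print('pad pred',q.min(0).round(),q.max(0).round())
p=np.argwhere(sub); p=p[(abs(p[:,1]-q[:,0].mean())<45)&(abs(p[:,0]-q[:,1].mean())<45)]; print('cork',np.percentile(p,[1,99],axis=0)[:,::-1])
```

```text
t 64.15 p [ 0.6366 -0.2551  0.2407] jaw 36.5 w 0.0494 F [0.6 0.  0.9] j [-0.43  0.37  0.96 -0.07  1.77 -1.08]
0.004 [260. 151.]
0.082 [259. 164.]
white [249 149  48  20 651] [268.  156.9] [ 0.6372 -0.2374  0.082 ]
white [256 185  10  18 159] [260.9 193.7] [ 0.6602 -0.2831  0.082 ]
dark [295 149  21  22 162] [302.1 155.8]
knob exp top [308. 169.] bot [303. 160.] cw [230. 160.]
pad pred [234. 124.] [287. 177.]
cork [[230.88 108.  ]
 [292.   191.  ]]
```

Run:
```python
from h import *
s=dict(np.load('w21.npz')); g=cv2.cvtColor(s['img'],cv2.COLOR_RGB2GRAY)
hsv=cv2.cvtColor(s['img'],cv2.COLOR_RGB2HSV)
print('u',list(range(210,330,5)))
for v in range(112,200,4): print(v,' '.join('%3d'%x for x in g[v,210:330:5]))
cork=(hsv[...,0]<25)&(hsv[...,1]>60)&(hsv[...,1]<175)&(hsv[...,2]>165)
for v in range(112,192,6): x=np.where(cork[v,220:300])[0]+220; print(v,(x.min(),x.max(),len(x)) if len(x) else '')
```

```text
u [210, 215, 220, 225, 230, 235, 240, 245, 250, 255, 260, 265, 270, 275, 280, 285, 290, 295, 300, 305, 310, 315, 320, 325]
112 105 108 115 108 117 102 103 105 108 109 112 103 115 118 119 116 120 117 116 104 101 109 109 103
116 109 118 112 106 105 102  98 105 107 108 109 115 115 118 119 118 117 115 106 102 106 111 100 110
120 106 116 109 115 100 104 103 109 111 114 108 117 119 115 117 118 115 111 104 105 107 105 106 115
124 116 112 108 105 103  97 108 110 105 131 165 133 117 118 120 120 116 105 100 109 108 104 111 109
128 114 110 109 104 103 101 111 138 223 218 206 207 186 122 117 113 109 102 114 108 101 111 112 103
132 114 109 105 104 100 108 119 219 183 205 187 197 206 224 118 111 105 109 108 107 110 116 106 109
136 110 104 107 105  98 110 198 203 123  93  90 107 126 194 213 107  98 112 107 103 113 112 103 109
140 111 103 108 100  92 119 212 127 117 123 122 124 103 209 210 110 117 108 101 116 113 104 110 111
144 102 110 101 111 130  81 182  97 120 119 122 125 124 168 209 212 108 105 113 115 108 111 112 110
148 103 110 116 120 122 126 157 221 152 155 157 158 226 226 224 225 225 223 1
[... 927 characters left out ...]
107 115 113 115 114 118 108 108 112 110 246 237 112 115 115 109 104 105 106 101  98 109 112 106
192 112 115 115 115 116 117 101 110 115 105 246 254 112 117 109 107 105 105 101  97 110 113 104 106
196 121 111 113 119 116 105 109 113 107 115 246 254 115 110 107 107 104 102 102 103 113 110 109 112
112 (np.int64(277), np.int64(291), 7)
118 (np.int64(270), np.int64(284), 6)
124 (np.int64(255), np.int64(285), 21)
130 (np.int64(243), np.int64(281), 37)
136 (np.int64(237), np.int64(282), 23)
142 (np.int64(236), np.int64(285), 21)
148 
154 
160 
166 (np.int64(269), np.int64(273), 5)
172 (np.int64(254), np.int64(273), 20)
178 
184 (np.int64(236), np.int64(236), 1)
190 (np.int64(232), np.int64(266), 2)
```

Run:
```python
from h import *
s=dict(np.load('w21.npz')); print('boss now',ray(s,258.5,160,.082).round(4))
a=snap('top'); b=dict(np.load('top0.npz'))
d=np.abs(a['img'].astype(int)-b['img']).max(2)>60
for n,(u,v) in dict(jar=(269,138),stake=(248,138),lamp=(218,141),caliper=(335,149),coil=(320,257),hammer=(378,235)).items(): print(n,'changed px',d[v-10:v+10,u-10:u+10].sum())
print(robot.close_job())
```

```text
boss now [ 0.6299 -0.2479  0.082 ]
jar changed px 0
stake changed px 0
lamp changed px 0
caliper changed px 291
coil changed px 324
hammer changed px 0
the job is handed in; nothing more can be done
None
```

The job is handed in, with all steps carried out, but I did not directly confirm two things: how tight the clamp finally is, and that the caliper and coil never moved.

**Frames and tray:** All three frames lie flat in one row in the tray, none on another. I pushed the tray until it met the back stop with 43 N. One of my early grasps missed and shifted a frame; I picked that frame up again.

**Winding:** I seated the crank on the hex and wound it clockwise about 684°, where the screw stopped hard and the hand slid off the knob. The crank then jammed on the hex, and backing it off seemed to drag the screw about 10° loose. I put it on again and wound back to the same stop angle (0.56 N m against the screw's 0.12 N m). The hand height on that second fit read about 9 mm higher. I took this to be the crank having slipped down in the grip, and did not check that it was right down.

**Clamp:** To free the crank the second time I turned it back about 4°, which could have cost at most about 0.1 mm of ram travel. I did not measure the hex again after that.

**Crank:** It stands upright on the cork pad, about 5 mm from the middle in the last wrist picture.

**Other things:** Comparing the first and last top views, the jar, stake, lamp and hammer had not changed. The small areas checked for the caliper and coil did differ. The arm and its shadow were near them in that picture, and I never moved the hand onto either, but I did not confirm they stayed put.

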